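# Drive the locking pin home and snap the cover on a pump control housing

### The job

On the service bench, take the mallet and drive the spring pin in the middle of the metal housing down flush, keeping the gripper and the cover off the pin until it is in, then put the mallet back down on the bench clear of the housing. Then fit the ribbed cover on the housing, press it down until both catches snap over its edges, and keep pressing firmly so that its sprung seat stays squeezed well down: the program finishes while still pushing the cover down. Leave the other things on the bench where they are.

Things in the scene. Friction and masses are not known exactly. Their poses are not given: they have to be found in the camera images.
- housing_top (a point): centre of the flat floor of the fixed aluminium housing's open top, 30 above the bench; own z up, yaw varies. Housing 84 (x) x 78 (y). Along its y sides 4 thick walls rise 8 above the floor, 70 apart inside; at its x ends stand two spring catches. Flat feet reach 63 from the centre in y. The cover fits with its x along the housing's x, either way round (sizes in mm)
- pin_top (a point): centre of the flat top of the steel spring pin, 12 across, upright in the middle of the housing floor. At the start it stands 10 to 14 proud of the floor and would stop the cover going home. It stays where it is driven; about 11 N moves it (sizes in mm)
- pin (a joint): how far the pin is driven in, m: 0 stands 14 mm proud, 0.014 is flush with the housing floor (its stop) (sizes in mm)
- seat (a joint): how far the sprung seat is pressed down, m: 0 free, 0.005 at its stop. The seat is two rubber pads 60 (x) x 6 (y), 28 either side of the centre in y, tops 6 above the housing floor; the cover's underside rests on them. 2 N starts it, about 7 N at 0.0025, 12 N at the stop (sizes in mm)
- catch_far (a joint): outward travel of the catch on the housing's +x end, m: 0 at rest or snapped over the cover, 0.003 while the cover's edge forces it out. 40 long in y; its lip reaches in to 39 from the centre, 12.5 to 15.5 above the floor; a flare above it leans out, up to 25.5 above the floor. Both together need about 15 N on the cover to pass the lips, then the force drops to 1 or 2 N and they snap over (sizes in mm)
- catch_near (a joint): the same for the catch on the housing's -x end
- mallet: short mallet, 0.32 kg, standing on its striking face: upright black cylindrical head, 36 across, 76 high, with a straight wooden handle level from it. Origin at the centre of the lower striking face; own z up, the handle points along its own -x and ends 128 from the head's axis (sizes in mm)
- mallet_grip (a point): point in the mallet's handle, 45 from the head's axis and 50 above the striking face: the handle is 20 wide (own y) and 26 high here (sizes in mm)
- cover: the cover, 0.1 kg, lying flat: grey plate 84 (x) x 64 (y) x 6 with an upright rib on top. Origin at the centre of its underside (sizes in mm)
- cover_grip (a point): point in the middle of the cover's rib at the height to grip, 32 above the cover's underside (26 above the plate's top). The rib is 14 thick (own x), 44 long (own y) and rises 42 above the plate, to 48 above the underside. With the cover snapped on, this point is about 38 above the housing floor; pressed to the seat's stop, 33 (sizes in mm)
- screwdriver: a screwdriver lying nearest the robot, across its front; bystander
- wrench: a flat steel wrench lying at the right of the bench; bystander
- jug: an open steel jug with a handle, 84 across, 100 high, beyond the work at the left; bystander (sizes in mm)
- tamper: a dark steel coffee tamper standing on its 56 wide foot, 82 high, at the right; bystander (not the mallet) (sizes in mm)
- grease: a low white jar, 56 across, 60 high, beyond the work at the right; bystander (sizes in mm)
- blank_plate: a flat grey blank plate 110 x 90 x 6 with no rib, beyond the housing; bystander (not the cover) (sizes in mm)
- filter_holder: a steel filter holder, 62 across, 42 high, with a straight black handle 100 long, at the left; bystander (sizes in mm)

How it is judged:
On the way, in this order (a step that is already met when the one before it is completed fails the run):
1. the pin is driven down flush (within 1.5 mm) with the mallet in the gripper (value of joint pin above 0.0125 m and contact force between the fingers and mallet above 1 N), for 0.1 s.
2. the mallet is put down on the bench clear of the housing and let go (height (world z) of mallet_grip below 0.065 m and horizontal distance between mallet_grip and housing_top above 0.09 m and linear speed of mallet below 0.02 m/s and contact force between the fingers and mallet below 0.1 N and contact force between mallet and housing below 0.1 N), for 0.2 s.
3. the cover is on the housing and both catches have snapped over it (z of cover_grip in the frame of housing_top between 0.029 and 0.0395 m and horizontal distance between cover_grip and housing_top below 0.006 m and angle between cover_grip's own z axis and vertical below 0.06 rad and value of joint each of catch_far, catch_near below 0.0012 m), for 0.2 s.
At the end, for the whole second after the job is handed in: Pin within 1.5 mm of flush; mallet at rest on the bench, let go, its grip point 90 mm or more from the housing; cover level and central (6 mm), both catches over it (within 1.2 mm); the robot still pressing the cover (over 4 N) so that the seat stays 2 mm down (all of step 2 and all of step 3 and value of joint pin above 0.0125 m and value of joint seat above 0.002 m and contact force between the fingers and cover above 4 N); the arm keeps its last pose, push and grip.
It fails at once if the gripper or arm touches the pin before it is home (contact force between any of the fingers, the arm and pin above 0.5 N and not (value of joint pin above 0.0125 m)).
It fails at once if the cover is pushed on the pin before it is home (contact force between cover and pin above 0.5 N and not (value of joint pin above 0.0125 m)).
It fails at once if a bystander is moved more than 40 mm (distance of any of screwdriver, wrench, jug, tamper, grease, blank_plate, filter_holder from where it was at the start of the episode above 0.04 m).
It also fails if it takes over 64 s, if anything falls off the work surface, if the arm or the gripper's body presses on something with over 40 N, if the wrist force passes 120 N, or if a joint passes its speed limit or range.

### The arm

A 6-joint arm with a two-finger parallel gripper is mounted at the origin on the work surface. World frame = base frame: x ahead of the robot, y to its left, z up, the work surface at z = 0. Lengths are in m, angles in rad, forces in N, time in s.
With the tool pointing down it reaches from about 0.275 to 0.85 m from the base axis. Payload 5.2 kg.
Tool frame: the origin (TCP) lies at the very end of the fingers, on their centre line; the grasp point (between the pads) lies 19 mm behind it (robot.pinch_z is the distance from the TCP to the grasp point, in m); x points along the fingers, y is the direction in which the jaws open and shut, and the axes are right-handed (so a half turn about x gives the same grasp; the last joint's range is limited). The gripper opens to 85 mm and grips with 20 to 120 N. Pads are 22 mm wide; open, the fingers measure 114 mm over their backs; the gripper's body (76 mm by 85 mm) begins 54 mm behind the grasp point. The pads swing forward as they close: fully open they stand 13 mm farther back than shut.
Start: joints at [1.089, 0.259, 1.535, -0, 1.348, -0.203], TCP at [0.151, 0.529, 0.231] pointing down, gripper open.
Joint ranges: [-3.14, 3.14], [-0.91, 2.08], [0.19, 2.58], [-1.22, 4.36], [0.22, 2.71], [-3.12, 3.12]. Speed limits (rad/s): [2.57, 2.57, 3.14, 3.14, 3.14, 3.14].

### API

Orientations are given as [roll, pitch, yaw] about the fixed x, y, z axes, in that order (R = Rz(yaw) Ry(pitch) Rx(roll)).
In Python, from cell import read_state, cams, robot gives the robot as it stands. The module is installed in compiled form; this text tells all that it offers.
- The arm moves only by the tool apply_moves, never from a script. Its argument "steps" is a list of rows, each a list of 5 numbers: the closure in counts, from 0 (fully open) to 255 (shut), then the shift along the tool's x, y, z in units of 25 mm (1.0 is 25 mm), then the turn about the tool's x in rad. A call has 1 to 8 rows; each row shifts and turns the pose as measured when the row begins, along the tool's axes as they then stand; what a row does not reach is not made up. A row lasts 1/12 s, in which the tool goes at most 41.7 mm and 7.16 degrees, less where a joint would pass 70% of its speed; a pose out of reach is approached as far as the arm can. A call is refused whole if a number of a shift passes 1 or a number of a turn 0.125, either way. A call with a gripper value outside its range is refused whole. The fingers move at their own pace and stop on an object; "force" is the grip in N (left out, the last holds). Time passes only in rows, so rows that do not move let the fingers close. It gives the time, the measured TCP pose, the force and the opening at its end, in the units of the state.
- read_state(): the state, without advancing time (a new reading comes with each control period).
- cams.grab_frame(name): name is "side" or "top"; returns the picture (384x512x3 uint8, red, green, blue); there is no depth.
- cams.camera_info(name): a dict with "intrinsics" (3x3 intrinsics, pixels), "rvec" (rotation vector, rad) and "tvec" (3), from world to camera coordinates, as OpenCV has them. Camera axes: x right, y down, z forward; pixel columns grow to the right and rows downward; lengths in m; the calibration is good to about 2 mm. A picture is of the moment at which its call begins. camera_info takes no time and is no camera call.
- robot.finish_job(): hands the job in, once; it reports no verdict.
The state is a dict: "time_s": time; "joint_positions": joint angles; "qvel": joint speeds; "joint_torque": joint torques, N m; "tool_pos": TCP position; "orientation": TCP orientation; "ft_force": force on the tool from outside, world axes, zero at the start; "ft_torque": the same for the moment, N m; "opening": opening from 0.0 (shut) to 1.0 (fully open).
Only numpy, scipy, OpenCV 4.12 (cv2) and the standard library are available. Lean on these libraries where they do the work, as an engineer would, in place of code of your own. Each camera call takes 0.05 s, during which the arm holds its last target.

## Working session

There is one attempt and no reset: what is moved stays moved. The work goes in short steps, Python scripts to look and compute and a tool call to move; the robot and the scene stay as the last step left them, time stands still between calls to the robot, and variables do not carry over. Pictures are saved under pics/ and viewed, and the job is handed in when it is done.

Besides the shell and the picture viewer there is one more tool, called after "Request:" as name(argument=value, ...) on one line, values as JSON. apply_moves: Moves the arm, as the interface text tells. Its arguments: {"type":"object","properties":{"steps":{"type":"array"},"force":{"type":"number"}},"required":["steps"]}

```bash
mkdir -p pics
python3 - <<'E'
from cell import read_state,cams,robot
import cv2,numpy as np
for n in("side","top"):
    im=cams.grab_frame(n); cv2.imwrite(f"pics/{n}0.png",im[...,::-1]); 
    i=cams.camera_info(n); R=cv2.Rodrigues(np.array(i["rvec"]))[0]
    print(n,np.round(i["intrinsics"],1).tolist(),np.round(-R.T@np.array(i["tvec"]).ravel(),3),np.round(R,2).tolist())
s=read_state();print({k:np.round(v,3).tolist() for k,v in s.items()},robot.pinch_z)
E
```

```text
side [[419.6, 0.0, 249.7], [0.0, 419.6, 190.0], [0.0, 0.0, 1.0]] [ 0.285 -0.782  0.951] [[0.93, -0.36, -0.0], [-0.26, -0.68, -0.69], [0.24, 0.65, -0.72]]
top [[486.0, 0.0, 252.8], [0.0, 486.0, 189.3], [0.0, 0.0, 1.0]] [ 0.464 -0.004  1.587] [[-0.0, -1.0, -0.0], [-1.0, 0.0, -0.08], [0.08, 0.0, -1.0]]
{'time_s': 0.1, 'joint_positions': [1.089, 0.259, 1.536, -0.0, 1.348, -0.203], 'qvel': [0.0, -0.0, -0.003, -0.001, 0.001, -0.001], 'joint_torque': [0.001, -44.697, -29.125, -0.001, 0.006, 0.0], 'tool_pos': [0.151, 0.528, 0.231], 'orientation': [-1.758, 1.569, -2.037], 'ft_force': [0.938, -0.7, -0.825], 'ft_torque': [-0.032, 0.012, -0.029], 'opening': 0.998} 0.0187
```

View pics/side0.png

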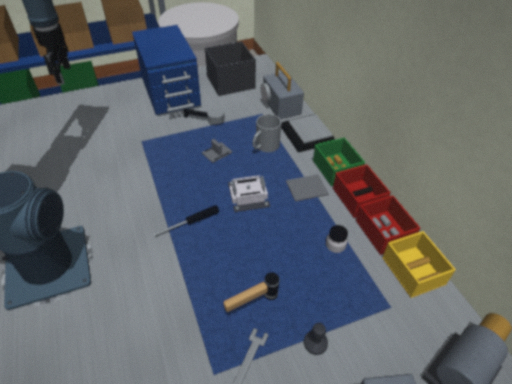

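View pics/top0.png

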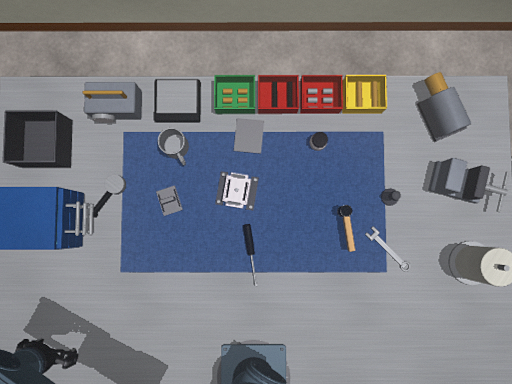

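The top view shows the housing at about (238,190), the cover at (168,200), the mallet head at (345,212) with its handle running to (351,249), and the tamper at (391,196). I'll zoom in for measurements.

Run:
```python
import cv2,numpy as np
t=cv2.imread("pics/top0.png");s=cv2.imread("pics/side0.png")
def c(im,x,y,w,h): return cv2.resize(im[y:y+h,x:x+w],(390,290),interpolation=cv2.INTER_CUBIC)
a=np.hstack([c(t,208,168,62,46),c(t,138,178,62,46)]);b=np.hstack([c(t,320,202,62,46),c(s,218,166,62,46)])
cv2.imwrite("pics/z0.png",np.vstack([a,b]))
d=np.hstack([c(s,187,125,62,46),c(s,220,265,78,58)])
cv2.imwrite("pics/z1.png",d)
```

```text
(no output)
```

View pics/z0.png

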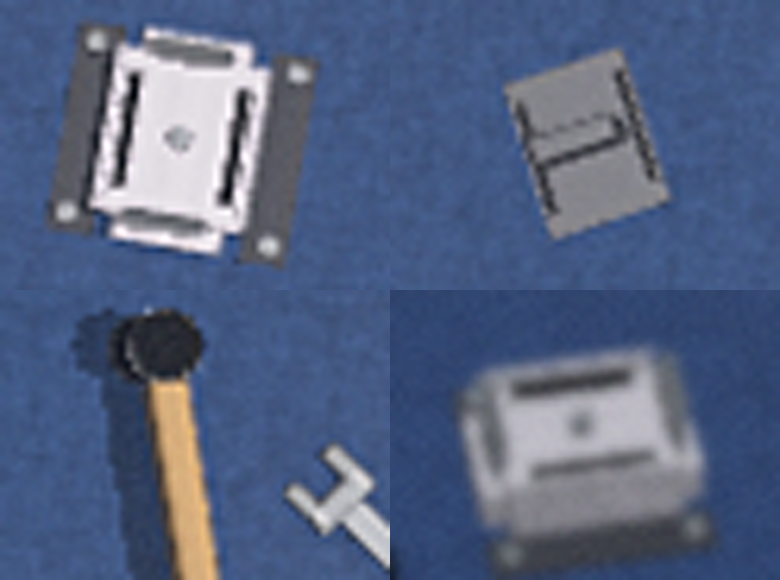

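View pics/z1.png

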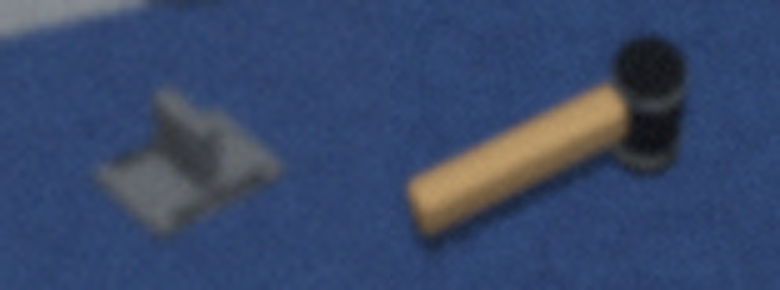

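```bash
cat > h.py <<'E'
import cv2,numpy as np
from cell import read_state,cams,robot
def cam(n):
    i=cams.camera_info(n); return np.array(i["intrinsics"]),cv2.Rodrigues(np.array(i["rvec"]))[0],np.array(i["tvec"]).ravel()
def ray(n,uv):
    K,R,t=cam(n); d=R.T@np.linalg.inv(K)@np.array([uv[0],uv[1],1.]); return -R.T@t,d
def plane(n,uv,z):
    o,d=ray(n,uv); return (o+d*(z-o[2])/d[2])
def proj(n,p):
    K,R,t=cam(n); q=K@(R@np.asarray(p,float)+t); return q[:2]/q[2]
def tri(uvt,uvs):
    A=[];b=[]
    for n,uv in(("top",uvt),("side",uvs)):
        o,d=ray(n,uv);d/=np.linalg.norm(d);P=np.eye(3)-np.outer(d,d);A.append(P);b.append(P@o)
    x,r,_,_=np.linalg.lstsq(np.vstack(A),np.hstack(b),rcond=None);return x,float(np.sqrt(r[0])) if len(r) else 0
def comps(mask,x,y,w,h,mn=4):
    m=np.zeros(mask.shape,np.uint8);m[y:y+h,x:x+w]=mask[y:y+h,x:x+w].astype(np.uint8)
    n,l,s,c=cv2.connectedComponentsWithStats(m)
    return [(s[k,4],c[k].round(2),cv2.minAreaRect(np.argwhere(l==k)[:,::-1].astype(np.float32))) for k in range(1,n) if s[k,4]>=mn]
E
python3 - <<'E'
from h import *
t=cv2.imread("pics/top0.png").astype(int);s=cv2.imread("pics/side0.png").astype(int)
B,G,R=t[...,0],t[...,1],t[...,2]
blue=(B-R>40)
gray=t.mean(2)
print("house");[print(a) for a in comps(~blue,205,165,62,52)]
print("bright");[print(a) for a in comps(~blue&(gray>150),205,165,62,52)]
print("dark");[print(a) for a in comps(~blue&(gray<110),205,165,62,52)]
print("cover");[print(a) for a in comps(~blue,145,180,50,44)]
print("handle");[print(a) for a in comps((R-B>40),325,195,45,65)]
print("head");[print(a) for a in comps((gray<55),325,195,45,65)]
for x in range(218,258,1): pass
print(gray[186:196,230:246].astype(int))
E
```

```text
house
(np.int32(1281), array([236.49, 190.15]), ((236.494873046875, 190.11341857910156), (38.69270706176758, 34.299652099609375), 9.727579116821289))
bright
(np.int32(5), array([222.6, 174.2]), ((222.5, 174.0), (2.0, 1.0), 90.0))
(np.int32(617), array([236.29, 190.  ]), ((236.20799255371094, 189.8560028076172), (24.686193466186523, 33.63046646118164), 10.30484676361084))
(np.int32(6), array([255. , 179.5]), ((255.0, 179.5), (1.0, 2.0), 90.0))
(np.int32(7), array([218.  , 201.29]), ((218.0, 201.0), (2.0, 2.0), 90.0))
(np.int32(6), array([250. , 206.5]), ((250.0, 206.5), (1.0, 2.0), 90.0))
dark
(np.int32(207), array([220.66, 188.  ]), ((221.2603759765625, 187.8897247314453), (7.883680820465088, 33.53962326049805), 9.7824068069458))
(np.int32(211), array([252.  , 193.22]), ((251.84127807617188, 193.03762817382812), (7.410506248474121, 33.71137619018555), 9.865806579589844))
(np.int32(25), array([227.68, 187.96]), ((227.5, 187.99998474121094), (1.6439898014068604, 16.27549934387207), 9.462322235107422))
(np.int32(24), array([244.83, 191.17]), ((244.98399353027344, 190.58799743652344), (1
[... 619 characters left out ...]
2791748), 80.53767395019531))
[[222 231 228 225 223 224 226 228 226 227 225 223 226 232 238 121]
 [225 228 226 224 226 222 222 225 230 228 225 223 226 237 173  65]
 [233 227 229 230 217 180 174 203 221 227 225 223 227 242 158  55]
 [231 227 226 232 149 150 172 180 180 220 226 224 229 243 155  42]
 [232 227 228 228 179 155 178 175 202 225 224 225 228 244 134  21]
 [230 227 227 225 232 179 178 156 221 228 224 225 229 246 134  11]
 [228 227 225 224 225 233 211 227 231 227 224 225 233 240 124  16]
 [227 228 225 221 224 227 229 228 228 224 224 226 237 200  87  37]
 [227 228 225 224 224 226 226 228 226 224 224 230 240 157  46  70]
 [226 227 225 223 223 227 226 228 226 226 225 228 245 148  30 123]]
```

Run:
```python
from h import *
t=cv2.imread("pics/top0.png").astype(float);s=cv2.imread("pics/side0.png").astype(float)
g=t.mean(2)
def wc(g,x0,y0,x1,y1,bg,dark=True,thr=15):
    w=np.clip((bg-g[y0:y1,x0:x1])*(1 if dark else -1)-thr,0,None)
    yy,xx=np.mgrid[y0:y1,x0:x1];return np.array([(w*xx).sum(),(w*yy).sum()])/w.sum()
p=wc(g,232,186,241,194,226);print("pin top px",p,[plane("top",p,z).round(4) for z in(.03,.043)])
f=(np.array([221.26,187.89])+[251.84,193.04])/2;print("feet z.0,.01",plane("top",f,0).round(4),plane("top",f,.01).round(4))
b=np.mean([[222.5,174.1],[255,179.5],[218,201.2],[250,206.5]],0);print("bolts",plane("top",b,0).round(4),plane("top",b,.01).round(4))
q=np.mean([[227.6,188],[244.9,190.9]],0);print("pads",plane("top",q,.036).round(4))
P=[plane("top",u,.008) for u in([222.5,174.1],[255,179.5],[218,201.2],[250,206.5])]
print("bolt dirs",[np.degrees(np.arctan2(*(a-b)[1::-1])).round(2) for a,b in((P[0],P[2]),(P[1],P[3]))],np.degrees(np.arctan2(-(P[0]-P[1])[0],(P[0]-P[1])[1])), np.linalg.norm(P[0]-P[2]),np.linalg.norm(P[0]-P[1]))
sg=s.mean(2)
print(sg[188:202,244:266].astype(int)); np.set_printoptions(linewidth=200)
for z in(.03,.043): print("pin side expected",proj("side",[*plane("top",p,z)[:2],z]))
# cover
c=[168.9,200.25];print("cover",plane("top",c,.006).round(4),plane("top",c,.0).round(4))
r=((168.9211883544922, 200.25234985351562), (26.902252197265625, 21.228015899658203), 72.34988403320312)
bx=cv2.boxPoints(r);W=[plane("top",u,.006) for u in bx];print(np.round(W,4),[np.linalg.norm(W[i]-W[i-1]).round(4) for i in range(4)],[np.degrees(np.arctan2(*(W[i]-W[i-1])[1::-1])).round(1) for i in range(4)])
# mallet
for z in(.063,): print("handle c",plane("top",[348.92,233.5],z).round(4))
```

```text
pin top px [235.72826713 189.56534254] [array([0.5927, 0.0527, 0.03  ]), array([0.5916, 0.0522, 0.043 ])]
feet z.0,.01 [0.5922 0.051  0.    ] [0.5914 0.0507 0.01  ]
bolts [0.5926 0.0516 0.    ] [0.5918 0.0513 0.01  ]
pads [0.5925 0.0508 0.036 ]
bolt dirs [np.float64(-9.1), np.float64(-10.48)] -9.506159173374373 0.08985817210592606 0.10772928076254613
[[191 183 163 137 128 146 167 184 189 192 193 191 190 191 190 192 181 162
  127 104 119 136]
 [190 185 176 162 159 165 179 186 190 190 190 188 188 186 188 187 184 171
  141 113 123 142]
 [191 192 183 182 180 183 186 188 184 181 180 180 176 176 173 173 180 178
  158 131 134 154]
 [185 184 181 178 177 177 176 172 162 152 150 148 142 139 136 145 165 181
  173 153 146 164]
 [172 163 158 151 145 144 138 133 124 114 108 105 106 105 110 122 155 179
  177 166 164 171]
 [131 125 113 108 107 108 104 104 101  99  97 101 110 120 130 138 149 163
  167 166 162 169]
 [103 101  97 100 101 107 117 124 124 120 124 124 134 138 144 146 147 150
  151 145 148 155]
 [123 124 121 125 128 129 137 140 142 139 136 139 138 135 138 140 135 134
  136 134 136 139]
 [1
[... 289 characters left out ...]
 130 133 131 133 134 137 134 137 140 140 139 133 138 136 136
  135 132 118 101]
 [132 134 135 133 133 134 131 128 130 133 137 134 136 135 132 128 130 131
  126 118 105  92]
 [135 131 134 131 134 135 132 130 125 131 127 128 128 123 116 115 110 112
  106  99  92  86]]
pin side expected [247.30814473 188.0791502 ]
pin side expected [247.00477548 185.29241525]
cover [0.5598 0.2713 0.006 ] [0.5602 0.2723 0.    ]
[[0.5912 0.318  0.006 ]
 [0.6123 0.2522 0.006 ]
 [0.5285 0.2246 0.006 ]
 [0.5076 0.2901 0.006 ]] [np.float64(0.0881), np.float64(0.0691), np.float64(0.0882), np.float64(0.0688)] [np.float64(18.4), np.float64(-72.2), np.float64(-161.7), np.float64(107.7)]
handle c [ 0.4521 -0.3024  0.063 ]
```

Run:
```python
import cv2,numpy as np
t=cv2.imread("pics/top0.png");s=cv2.imread("pics/side0.png")
def c(im,x,y,w,h): return cv2.resize(im[y:y+h,x:x+w],(w*14,h*14),interpolation=cv2.INTER_NEAREST)
a=np.hstack([c(t,150,184,38,34)]);cv2.imwrite("pics/z2.png",a)
cv2.imwrite("pics/z3.png",np.hstack([c(t,332,198,27,42),c(s,258,268,27,42)]))
```

```text
(no output)
```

View pics/z2.png

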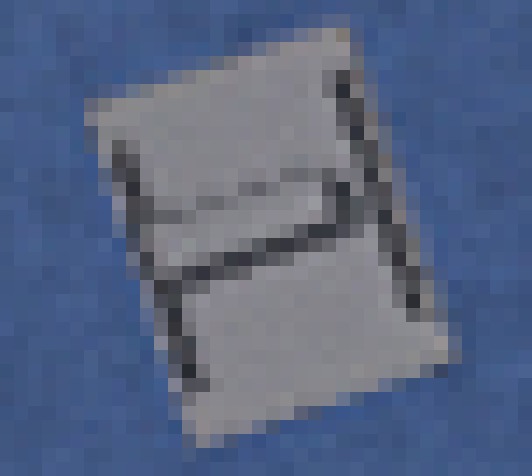

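View pics/z3.png

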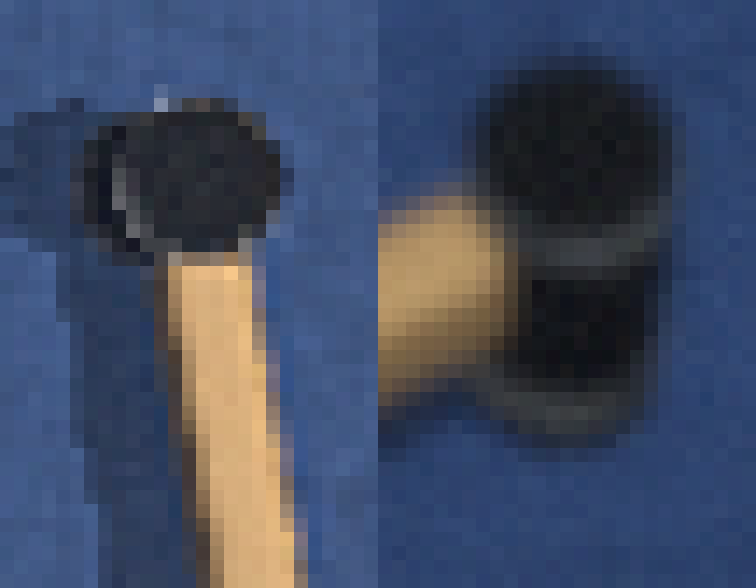

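The mallet head's top face is at about top (346.3,210.4) and side (271.9,278.2). The cover rib runs along the plate's short side. Next I'll compute the poses and the tool axes.

```bash
cat >> h.py <<'E'
from scipy.spatial.transform import Rotation as Ro
def pose():
    s=read_state(); return np.array(s["tool_pos"]),Ro.from_euler('xyz',s["orientation"]).as_matrix(),s
def plan(target,yang=None,rows=None):
    """shift in tool axes (25mm units) & turn about tool x so tool y lies along world angle yang (mod 180)"""
    p,R,s=pose(); d=R.T@(np.array(target)-p)/.025
    out=[d.round(3).tolist()]
    ya=np.arctan2(R[1,1],R[0,1])
    if yang is not None:
        a=(np.radians(yang)-ya+np.pi/2)%np.pi-np.pi/2; out.append(("turn about tool x",round(-a*np.sign(-R[2,0]),4), "alt",round(-(a-np.sign(a)*np.pi),3)))
    print("t",round(s["time_s"],2),"tcp",p.round(4),"yang",np.degrees(ya).round(2),"tilt",R[:,0].round(3),"open",round(s["opening"],3),"F",np.round(s["ft_force"],1),"q",np.round(s["joint_positions"],2)); print(out)
E
python3 - <<'E'
from h import *
print("head tri",tri([346.3,210.4],[271.9,278.2]),"plane",plane("top",[346.3,210.4],.076))
h=plane("top",[346.3,210.4],.076)
c=plane("top",[348.92,233.5],.063);print("dir",np.degrees(np.arctan2(*(h-c)[1::-1])))
a=plane("top",[332+210/14-.5,198+265/14-.5],.063);b=plane("top",[332+259/14-.5,198+585/14-.5],.063);print("handle dir",np.degrees(np.arctan2(*(a-b)[1::-1])),a,b)
for d in(40,45,128): 
  for y in (9,):print(d,h[:2]-d/1000*np.array([np.cos(np.radians(y)),np.sin(np.radians(y))]))
# pin in side
s=cv2.imread("pics/side0.png").astype(float).mean(2)
np.set_printoptions(linewidth=200);print(s[182:194,240:256].astype(int))
plan([.45,-.30,.231],99)
p,R,_=pose();print(R.round(3))
E
```

```text
head tri (array([ 0.52485296, -0.29285447,  0.07844893]), 0.0018068280919579824) plane [ 0.52373178 -0.29291832  0.076     ]
dir 7.550984760504398
handle dir 7.798063685232022 [ 0.50536649 -0.29572489  0.063     ] [ 0.43413391 -0.30548009  0.063     ]
40 [ 0.48422425 -0.2991757 ]
45 [ 0.47928581 -0.29995787]
128 [ 0.39730767 -0.31294193]
[[ 85  87  95  99 111 120 130 138 137 144 149 152 161 170 173 179]
 [140 144 146 151 155 164 167 172 171 171 177 182 184 183 189 190]
 [176 177 176 180 180 184 179 173 172 174 178 191 191 191 190 191]
 [188 189 190 190 186 184 174 163 152 157 172 186 187 190 189 188]
 [190 191 188 188 190 179 162 142 133 143 166 181 188 188 190 190]
 [190 192 190 188 188 181 156 131 119 135 162 183 191 193 192 192]
 [191 193 192 189 191 183 163 137 128 146 167 184 189 192 193 191]
 [193 191 193 192 190 185 176 162 159 165 179 186 190 190 190 188]
 [194 193 190 192 191 192 183 182 180 183 186 188 184 181 180 180]
 [190 191 188 190 185 184 181 178 177 177 176 172 162 152 150 148]
 [184 180 178 178 172 163 158 151 145 144 138 133 124 114 108 105]
 [168 151 142 139 131 125 113 108 107 108 104 104 101  99  97 101]]
t 0.1 tcp [0.1511 0.5283 0.2306] yang 74.02 tilt [-0.001 -0.001 -1.   ] open 0.998 F [ 0.9 -0.7 -0.8] q [ 1.09  0.26  1.54 -0.    1.35 -0.2 ]
[[0.022, -28.564, 20.612], ('turn about tool x', np.float64(-0.4359), 'alt', np.float64(2.706))]
[[-0.001  0.275  0.961]
 [-0.001  0.961 -0.275]
 [-1.    -0.002 -0.   ]]
```

Request:
apply_moves(steps=[[0,0,-1,0.78,0],[0,0,-1,0.78,0],[0,0,-1,0.78,0],[0,0,-1,0.78,0],[0,0,-1,0.78,0],[0,0,-1,0.78,0],[0,0,-1,0.78,0],[0,0,-1,0.78,0]], force=100)

```text
time_s: 0.77
tool_pos: [0.2454, 0.2876, 0.2262]
orientation: [-2.193, 1.563, -2.462]
ft_force: [0.2, 0.1, 1.1]
opening: 0.997
```

Request:
apply_moves(steps=[[0,0,-1,0.78,0],[0,0,-1,0.78,0],[0,0,-1,0.78,0],[0,0,-1,0.78,0],[0,0,-1,0.78,0],[0,0,-1,0.78,0],[0,0,-1,0.78,0],[0,0,-1,0.78,0]])

```text
time_s: 1.43
tool_pos: [0.3422, 0.0415, 0.2257]
orientation: [-2.187, 1.563, -2.453]
ft_force: [0.5, 0.1, 0.3]
opening: 1.001
```

Run:
```python
from h import *
plan([.4822,-.2985,.231],97.7)
```

```text
t 1.43 tcp [0.3422 0.0415 0.2257] yang 74.76 tilt [-0.006 -0.005 -1.   ] open 1.001 F [0.5 0.1 0.3] q [-0.2  -0.12  1.96 -0.01  1.3  -1.5 ]
[[-0.179, -11.65, 8.975], ('turn about tool x', np.float64(-0.4003), 'alt', np.float64(2.741))]
```

Request:
apply_moves(steps=[[0,0,-1,0.78,0],[0,0,-1,0.78,0],[0,0,-1,0.78,0],[0,0,-1,0.78,0],[0,0,-1,0.78,0],[0,0,-1,0.78,0],[0,0,-1,0.78,0],[0,0,-1,0.78,0]])

```text
time_s: 2.1
tool_pos: [0.4398, -0.2056, 0.2242]
orientation: [-2.61, 1.563, -2.88]
ft_force: [0.4, 0.1, 0.5]
opening: 0.998
```

Request:
apply_moves(steps=[[0,0,-1,0.78,0],[0,0,-0.5,0.4,0],[0,0,0,0,-0.1],[0,0,0,0,-0.1],[0,0,0,0,-0.1],[0,0,0,0,-0.1],[0,0,0,0,0]])

```text
time_s: 2.68
tool_pos: [0.4591, -0.2603, 0.2189]
orientation: [2.941, 1.558, 3.08]
ft_force: [-0.6, 0.2, -0.1]
opening: 0.999
```

Run:
```python
from h import *
plan([.4822,-.2985,.18],97.7)
t=cams.grab_frame("top");s=cams.grab_frame("side");cv2.imwrite("pics/a.png",np.hstack([cv2.resize(t[160:300,290:430],(400,400)),cv2.resize(s[200:340,190:330],(400,400))])[...,::-1])
```

```text
t 2.68 tcp [ 0.4591 -0.2603  0.2189] yang 97.96 tilt [-0.013  0.001 -1.   ] open 0.999 F [-0.6  0.2 -0.1] q [-0.72  0.24  1.6  -0.01  1.32 -2.43]
[[1.544, -1.644, 0.725], ('turn about tool x', np.float64(0.0046), 'alt', np.float64(-3.137))]
```

View pics/a.png

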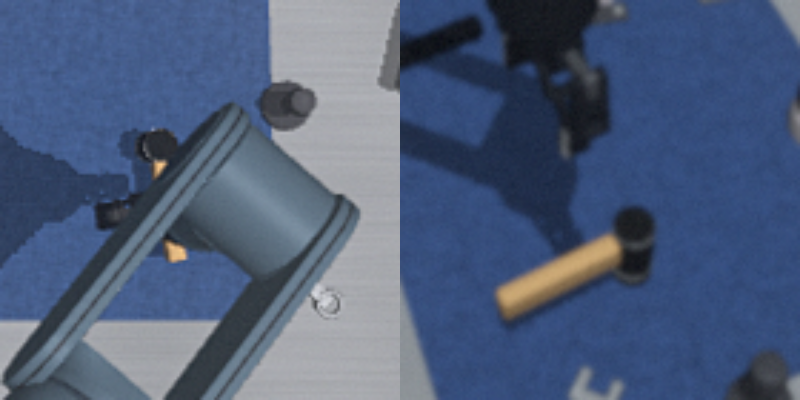

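Request:
apply_moves(steps=[[0,0.7,-0.8,0.4,0],[0,0.7,-0.8,0.4,0],[0,0,0,0,0],[0,0,0,0,0]])

```text
time_s: 3.12
tool_pos: [0.4848, -0.2974, 0.1836]
orientation: [3.053, 1.559, -3.109]
ft_force: [-0.8, 0.8, 0.2]
opening: 0.997
```

Run:
```python
from h import *
plan([.4822,-.2985,.034],97.7)
```

```text
t 3.12 tcp [ 0.4848 -0.2974  0.1836] yang 96.97 tilt [-0.011 -0.    -1.   ] open 0.997 F [-0.8  0.8  0.2] q [-0.74  0.33  1.55 -0.01  1.26 -2.43]
[[5.987, -0.035, -0.041], ('turn about tool x', np.float64(-0.0127), 'alt', np.float64(3.129))]
```

Request:
apply_moves(steps=[[0,0.9,0,0,-0.012],[0,0.9,0,0,0],[0,0.9,0,0,0],[0,0.9,0,0,0],[0,0,0,0,0]])

```text
time_s: 3.53
tool_pos: [0.4847, -0.2967, 0.0949]
orientation: [-2.723, 1.563, -2.597]
ft_force: [-0.5, 0.4, 0.0]
opening: 0.994
```

Run:
```python
from h import *
plan([.4822,-.2985,.034],97.7)
s=cams.grab_frame("side");cv2.imwrite("pics/b.png",cv2.resize(s[200:340,190:330],(560,560),interpolation=2)[...,::-1])
```

```text
t 3.53 tcp [ 0.4847 -0.2967  0.0949] yang 97.19 tilt [-0.007 -0.004 -1.   ] open 0.994 F [-0.5  0.4  0. ] q [-0.74  0.42  1.66 -0.01  1.06 -2.43]
[[2.437, -0.052, -0.09], ('turn about tool x', np.float64(-0.0089), 'alt', np.float64(3.133))]
```

View pics/b.png

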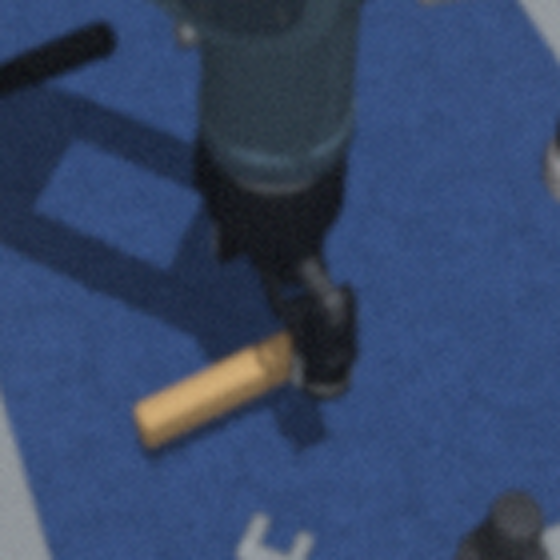

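The gripper straddles the handle just behind the head, so I'll descend and close.

Request:
apply_moves(steps=[[0,0.8,0,-0.1,-0.01],[0,0.8,-0.05,0,0],[0,0.8,0,0,0],[0,0.1,0,0,0],[0,0,0,0,0]])

```text
time_s: 4.0
tool_pos: [0.4879, -0.3023, 0.0435]
orientation: [-1.335, 1.554, -1.202]
ft_force: [-0.5, 0.4, 1.0]
opening: 1.002
```

Run:
```python
from h import *
plan([.4822,-.2985,.034],97.7)
```

```text
t 4.0 tcp [ 0.4879 -0.3023  0.0435] yang 97.63 tilt [ 0.006 -0.016 -1.   ] open 1.002 F [-0.5  0.4  1. ] q [-0.74  0.48  1.71 -0.01  0.93 -2.44]
[[0.377, 0.186, -0.209], ('turn about tool x', np.float64(-0.0012), 'alt', np.float64(3.14))]
```

Request:
apply_moves(steps=[[0,0.25,0.2,-0.25,0],[0,0.2,0,0,0],[0,0,0,0,0]])

```text
time_s: 4.25
tool_pos: [0.4828, -0.2996, 0.0364]
orientation: [-1.2, 1.547, -1.067]
ft_force: [-0.3, -0.1, -0.5]
opening: 1.002
```

Run:
```python
from h import *
plan([.4822,-.2985,.034],97.7)
```

```text
t 4.25 tcp [ 0.4828 -0.2996  0.0364] yang 97.6 tilt [ 0.011 -0.02  -1.   ] open 1.002 F [-0.3 -0.1 -0.5] q [-0.75  0.48  1.74 -0.01  0.9  -2.44]
[[0.093, 0.049, -0.02], ('turn about tool x', np.float64(-0.0017), 'alt', np.float64(3.14))]
```

Request:
apply_moves(steps=[[0,0.15,0,0,0],[200,0,0,0,0],[200,0,0,0,0],[200,0,0,0,0],[200,0,0,0,0],[200,0,0,0,0],[200,0,0,0,0],[200,0,0,0,0]], force=120)

```text
time_s: 4.92
tool_pos: [0.4841, -0.3002, 0.0352]
orientation: [-1.137, 1.544, -1.004]
ft_force: [-1.4, -0.1, 0.0]
opening: 0.229
```

Request:
apply_moves(steps=[[255,0,0,0,0],[255,0,0,0,0],[255,0,0,0,0],[255,0,0,0,0]], force=120)

```text
time_s: 5.25
tool_pos: [0.4841, -0.3003, 0.0353]
orientation: [-1.141, 1.544, -1.008]
ft_force: [-0.1, 0.5, 2.2]
opening: 0.212
```

Run:
```python
from h import *
plan([.4822,-.2985,.17],150)
```

```text
t 5.25 tcp [ 0.4841 -0.3003  0.0353] yang 97.59 tilt [ 0.014 -0.023 -1.   ] open 0.212 F [-0.1  0.5  2.2] q [-0.75  0.48  1.74 -0.01  0.89 -2.44]
[[-5.388, -0.051, -0.004], ('turn about tool x', np.float64(-0.9147), 'alt', np.float64(2.227))]
```

Request:
apply_moves(steps=[[255,-0.5,0,0,0],[255,-0.9,0,0,0],[255,-0.9,0,0,0],[255,-0.9,0,0,0],[255,-0.9,0,0,0],[255,-0.9,0,0,0],[255,-0.4,0,0,0],[255,0,0,0,0]])

```text
time_s: 5.92
tool_pos: [0.4783, -0.2947, 0.1683]
orientation: [-1.566, 1.558, -1.433]
ft_force: [0.7, -0.4, -3.1]
opening: 0.211
```

Run:
```python
from h import *
plan([.4822,-.2985,.17],150)
s=cams.grab_frame("side");cv2.imwrite("pics/c.png",cv2.resize(s[160:340,170:350],(560,560),interpolation=2)[...,::-1])
```

```text
t 5.92 tcp [ 0.4783 -0.2947  0.1683] yang 97.58 tilt [ 0.002 -0.013 -1.   ] open 0.211 F [ 0.7 -0.4 -3.1] q [-0.75  0.32  1.61 -0.01  1.2  -2.45]
[[-0.067, -0.173, 0.136], ('turn about tool x', np.float64(-0.9149), 'alt', np.float64(2.227))]
```

View pics/c.png

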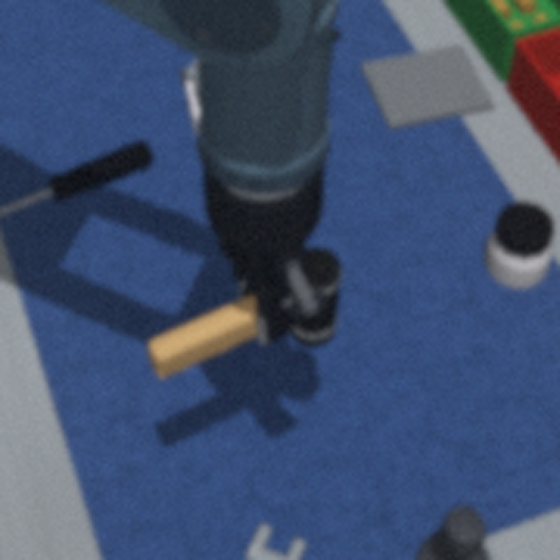

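Request:
apply_moves(steps=[[255,0,0,0,-0.115],[255,0,0,0,-0.115],[255,0,0,0,-0.115],[255,0,0,0,-0.115],[255,0,0,0,-0.115],[255,0,0,0,-0.115],[255,0,0,0,-0.115],[255,0,0,0,-0.115]])

```text
time_s: 6.63
tool_pos: [0.5008, -0.2513, 0.1459]
orientation: [2.995, 1.473, -2.304]
ft_force: [-0.1, -0.1, -3.3]
opening: 0.209
```

Run:
```python
from h import *
plan([.5719,.0168,.17],150)
```

```text
t 6.63 tcp [ 0.5008 -0.2513  0.1459] yang 146.34 tilt [-0.066 -0.073 -0.995] open 0.209 F [-0.1 -0.1 -3.3] q [-0.6   0.37  1.61 -0.11  1.18 -3.12]
[[-1.927, 3.59, 10.364], ('turn about tool x', np.float64(-0.0639), 'alt', np.float64(3.078))]
```

Run:
```python
from h import *
print(np.round(read_state()["joint_positions"],4))
```

```text
[-0.6018  0.3662  1.6072 -0.1053  1.1831 -3.1161]
```

Request:
apply_moves(steps=[[255,-0.6,0,0,0.125],[255,-0.6,0,0,0.125],[255,-0.6,0,0,0.125],[255,0,0,0,0.125],[255,0,0,0,0.125],[255,0,0,0,0.125],[255,0,0,0,0.125],[255,0,0,0,0.125]])

```text
time_s: 7.3
tool_pos: [0.4998, -0.2362, 0.1712]
orientation: [-2.583, 1.464, -2.598]
ft_force: [-0.4, 0.1, -2.6]
opening: 0.208
```

Run:
```python
from h import *
plan([.5719,.0168,.17],150)
print(np.round(read_state()["joint_positions"],4))
```

```text
t 7.3 tcp [ 0.4998 -0.2362  0.1712] yang 89.29 tilt [-0.091 -0.055 -0.994] open 0.208 F [-0.4  0.1 -2.6] q [-0.58  0.35  1.57 -0.1   1.27 -2.11]
[[-0.772, 10.141, 2.7], ('turn about tool x', np.float64(-1.0597), 'alt', np.float64(2.082))]
[-0.5809  0.3496  1.5654 -0.1004  1.2741 -2.105 ]
```

Request:
apply_moves(steps=[[255,0,0,0,0.125],[255,0,0,0,0.125],[255,0,0,0,0.125],[255,0,0,0,0.125],[255,0,0,0,0.125],[255,0,0,0,0.125],[255,0,0,0,0.125],[255,0,0,0,0.125]])

```text
time_s: 7.97
tool_pos: [0.4923, -0.2309, 0.1512]
orientation: [-1.805, 1.451, -2.821]
ft_force: [0.8, -0.0, -2.3]
opening: 0.212
```

Request:
apply_moves(steps=[[255,0,0,0,0.125],[255,0,0,0,0.125],[255,0,0,0,0.125],[255,0,0,0,0.125],[255,0,0,0,0.125],[255,0,0,0,0.125],[255,0,0,0,0.125],[255,0,0,0,0.125]])

```text
time_s: 8.63
tool_pos: [0.4849, -0.2254, 0.1317]
orientation: [-0.974, 1.434, -2.991]
ft_force: [-0.1, 0.2, -3.1]
opening: 0.21
```

Run:
```python
from h import *
plan([.5719,.0168,.17],150)
```

```text
t 8.63 tcp [ 0.4849 -0.2254  0.1317] yang -25.83 tilt [-0.135 -0.021 -0.991] open 0.21 F [-0.1  0.2 -3.1] q [-0.58  0.39  1.61 -0.1   1.24 -0.1 ]
[[-2.186, -1.253, -10.096], ('turn about tool x', np.float64(0.0728), 'alt', np.float64(-3.069))]
```

Request:
apply_moves(steps=[[255,0,0,0,0],[255,0,0,0,0],[255,0,0,0,0],[255,0,0,0,0]])

```text
time_s: 8.97
tool_pos: [0.4823, -0.2235, 0.1256]
orientation: [-1.029, 1.427, -3.041]
ft_force: [0.2, 0.2, -2.4]
opening: 0.21
```

```bash
cat >> h.py <<'E'
def tilt():
    p,R,s=pose();q=s["joint_positions"];a=q[0];x=R[:,0]
    print("t",round(s["time_s"],2),"tcp",p.round(4),"yang",np.degrees(np.arctan2(R[1,1],R[0,1])).round(1),"rad",round(x[0]*np.cos(a)+x[1]*np.sin(a),4),"lat",round(-x[0]*np.sin(a)+x[1]*np.cos(a),4),"q",np.round(q,3),"F",np.round(s["ft_force"],1),"op",round(s["opening"],3))
E
python3 -c "from h import *;tilt()"
```

```text
t 8.97 tcp [ 0.4823 -0.2235  0.1256] yang -25.6 rad -0.1113 lat -0.0906 q [-0.582  0.398  1.62  -0.096  1.238 -0.104] F [ 0.2  0.2 -2.4] op 0.21
```

Request:
apply_moves(steps=[[255,-1,0,0,0],[255,-1,0,0,0],[255,-1,0,0,0]])

```text
time_s: 9.22
tool_pos: [0.4888, -0.2199, 0.1943]
orientation: [-1.104, 1.414, -3.11]
ft_force: [0.7, -0.5, -3.0]
opening: 0.212
```

```bash
python3 -c "from h import *;tilt()"
```

```text
t 9.22 tcp [ 0.4888 -0.2199  0.1943] yang -25.2 rad -0.1289 lat -0.0888 q [-0.571  0.353  1.507 -0.09   1.412 -0.117] F [ 0.7 -0.5 -3. ] op 0.212
```

Request:
apply_moves(steps=[[255,1,0,0,0],[255,1,0,0,0],[255,0.6,0,0,0]])

```text
time_s: 9.47
tool_pos: [0.4867, -0.2247, 0.1393]
orientation: [-1.009, 1.433, -3.007]
ft_force: [0.3, 0.1, -2.5]
opening: 0.216
```

```bash
python3 -c "from h import *;tilt()"
```

```text
t 9.47 tcp [ 0.4867 -0.2247  0.1393] yang -24.7 rad -0.1037 lat -0.0899 q [-0.58   0.386  1.599 -0.094  1.262 -0.119] F [ 0.3  0.1 -2.5] op 0.216
```

Request:
apply_moves(steps=[[255,-0.15,0,0,0.125],[255,-0.15,0,0,0.125],[255,-0.15,0,0,0.125],[255,-0.15,0,0,0.125],[255,-0.15,0,0,0.125],[255,-0.15,0,0,0.125],[255,-0.15,0,0,0.125],[255,-0.15,0,0,0.125]])

```text
time_s: 10.13
tool_pos: [0.4877, -0.2223, 0.1635]
orientation: [-0.054, 1.426, -3.054]
ft_force: [-0.5, -0.2, -3.2]
opening: 0.213
```

```bash
python3 -c "from h import *;tilt()"
```

```text
t 10.13 tcp [ 0.4877 -0.2223  0.1635] yang -81.9 rad -0.1137 lat -0.089 q [-0.576  0.369  1.561 -0.092  1.327  0.88 ] F [-0.5 -0.2 -3.2] op 0.213
```

Request:
apply_moves(steps=[[255,-0.15,0,0,0.125],[255,-0.15,0,0,0.125],[255,-0.15,0,0,0.125],[255,-0.15,0,0,0.125],[255,-0.15,0,0,0.125],[255,-0.15,0,0,0.125],[255,-0.15,0,0,0.125],[255,-0.15,0,0,0.125]])

```text
time_s: 10.8
tool_pos: [0.4926, -0.2223, 0.1938]
orientation: [0.956, 1.427, -3.044]
ft_force: [-0.1, -0.1, -3.3]
opening: 0.212
```

```bash
python3 -c "from h import *;tilt()"
```

```text
t 10.8 tcp [ 0.4926 -0.2223  0.1938] yang -138.9 rad -0.1122 lat -0.0887 q [-0.571  0.35   1.51  -0.09   1.395  1.878] F [-0.1 -0.1 -3.3] op 0.212
```

Request:
apply_moves(steps=[[255,-0.08,0,0,0.125],[255,-0.08,0,0,0.125],[255,-0.08,0,0,0.125],[255,-0.08,0,0,0.125],[255,-0.08,0,0,0.125],[255,-0.08,0,0,0.125],[255,-0.08,0,0,0.125],[255,-0.08,0,0,0.125]])

```text
time_s: 11.47
tool_pos: [0.4953, -0.2227, 0.21]
orientation: [1.974, 1.428, -3.026]
ft_force: [1.3, -0.0, -2.1]
opening: 0.211
```

```bash
python3 -c "from h import *;tilt()"
```

```text
t 11.47 tcp [ 0.4953 -0.2227  0.21  ] yang 163.3 rad -0.1099 lat -0.0897 q [-0.569  0.341  1.482 -0.091  1.429  2.878] F [ 1.3 -0.  -2.1] op 0.211
```

Request:
apply_moves(steps=[[255,-0.08,0,0,0.125],[255,-0.08,0,0,0.125],[255,-0.08,0,0,0.1]])

```text
time_s: 11.72
tool_pos: [0.4834, -0.2405, 0.2175]
orientation: [2.075, 1.447, 3.063]
ft_force: [-0.7, -1.1, -1.6]
opening: 0.212
```

```bash
python3 -c "from h import *;tilt()"
```

```text
t 11.72 tcp [ 0.4834 -0.2405  0.2175] yang 146.4 rad -0.1053 lat -0.064 q [-0.625  0.324  1.485 -0.065  1.438  3.111] F [-0.7 -1.1 -1.6] op 0.212
```

Request:
apply_moves(steps=[[255,-0.05,0,0,0.12],[255,-0.05,0,0,0.12]])

```text
time_s: 11.88
tool_pos: [0.4489, -0.2814, 0.2219]
orientation: [1.66, 1.475, 2.497]
ft_force: [0.4, -0.2, -2.4]
opening: 0.214
```

```bash
python3 -c "from h import *;tilt()"
```

```text
t 11.88 tcp [ 0.4489 -0.2814  0.2219] yang 138.0 rad -0.095 lat -0.0113 q [-0.763  0.29   1.519 -0.011  1.427  3.114] F [ 0.4 -0.2 -2.4] op 0.214
```

```bash
cat >> h.py <<'E'
def rows(target,yang,n,g=255,zc=0.0):
    """n equal rows to target with tool-y world angle yang (signed degrees, no mod); zc: extra up per row (m)"""
    p,R,s=pose(); y0=np.degrees(np.arctan2(R[1,1],R[0,1])); dy=(yang-y0); 
    dy=(dy+180)%360-180; step=(np.array(target)-p)/n; step[2]+=zc; t=-np.radians(dy)/n
    for k in range(n):
        Rk=R@Ro.from_euler('x',t*k).as_matrix(); d=Rk.T@step/.025
        print([g,*[float(v) for v in d.round(2)],float(round(t,3))],end=", ")
    print(); print("mm/row",np.linalg.norm(step)*1000)
E
python3 - <<'E'
from h import *
tilt(); rows([.60,-.08,.28],-140,12,zc=.0012)
E
```

```text
t 11.88 tcp [ 0.4489 -0.2814  0.2219] yang 138.0 rad -0.095 lat -0.0113 q [-0.763  0.29   1.519 -0.011  1.427  3.114] F [ 0.4 -0.2 -2.4] op 0.214
[255, -0.24, 0.1, 0.83, -0.119], [255, -0.24, -0.0, 0.84, -0.119], [255, -0.24, -0.1, 0.83, -0.119], [255, -0.24, -0.2, 0.82, -0.119], [255, -0.24, -0.3, 0.79, -0.119], [255, -0.24, -0.39, 0.75, -0.119], [255, -0.24, -0.47, 0.69, -0.119], [255, -0.24, -0.55, 0.63, -0.119], [255, -0.24, -0.62, 0.56, -0.119], [255, -0.24, -0.69, 0.48, -0.119], [255, -0.24, -0.74, 0.4, -0.119], [255, -0.24, -0.78, 0.31, -0.119], 
mm/row 21.83488400201698
```

Request:
apply_moves(steps=[[255,-0.24,0.1,0.83,-0.12],[255,-0.24,0,0.84,-0.12],[255,-0.24,-0.1,0.83,-0.12],[255,-0.24,-0.2,0.82,-0.12],[255,-0.24,-0.3,0.79,-0.12],[255,-0.24,-0.39,0.75,-0.12]])

```text
time_s: 12.38
tool_pos: [0.5164, -0.1943, 0.2574]
orientation: [0.976, 1.474, 2.54]
ft_force: [0.5, 0.1, -3.3]
opening: 0.211
```

Request:
apply_moves(steps=[[255,-0.24,-0.47,0.69,-0.12],[255,-0.24,-0.55,0.63,-0.12],[255,-0.24,-0.62,0.56,-0.12],[255,-0.24,-0.69,0.48,-0.12],[255,-0.24,-0.74,0.4,-0.12],[255,-0.24,-0.78,0.31,-0.12]])

```text
time_s: 12.88
tool_pos: [0.5919, -0.0876, 0.294]
orientation: [0.249, 1.475, 2.564]
ft_force: [-0.0, -0.1, -2.0]
opening: 0.209
```

Run:
```python
from h import *
tilt(); rows([.86,-.08,.28],-120,8,zc=.0012)
```

```text
t 12.88 tcp [ 0.5919 -0.0876  0.294 ] yang -137.3 rad -0.0936 lat 0.022 q [-0.346  0.375  1.225  0.022  1.636  2.051] F [-0.  -0.1 -2. ] op 0.209
[255, -0.08, -1.01, -0.88, -0.038], [255, -0.08, -0.98, -0.91, -0.038], [255, -0.08, -0.94, -0.95, -0.038], [255, -0.08, -0.91, -0.99, -0.038], [255, -0.08, -0.87, -1.02, -0.038], [255, -0.08, -0.83, -1.05, -0.038], [255, -0.08, -0.79, -1.08, -0.038], [255, -0.08, -0.75, -1.11, -0.038], 
mm/row 33.52701662639553
```

Run:
```python
from h import *
rows([.77,-.34,.29],-125,10,zc=.0012)
```

```text
[255, -0.14, 0.16, -1.22, -0.021], [255, -0.14, 0.19, -1.21, -0.021], [255, -0.14, 0.21, -1.21, -0.021], [255, -0.14, 0.24, -1.2, -0.021], [255, -0.14, 0.27, -1.2, -0.021], [255, -0.14, 0.29, -1.19, -0.021], [255, -0.14, 0.32, -1.19, -0.021], [255, -0.14, 0.34, -1.18, -0.021], [255, -0.14, 0.37, -1.17, -0.021], [255, -0.14, 0.39, -1.16, -0.021], 
mm/row 30.89941642057913
```

Request:
apply_moves(steps=[[255,-0.14,0.16,-1,0],[255,-0.14,0.16,-1,0],[255,-0.14,0.16,-1,0],[255,-0.14,0.16,-1,0],[255,-0.14,0.16,-1,0],[255,-0.14,0.16,-1,0],[255,-0.14,0.16,-1,0],[255,-0.14,0.16,-1,0]])

```text
time_s: 13.55
tool_pos: [0.7154, -0.2489, 0.3058]
orientation: [0.197, 1.477, 2.554]
ft_force: [-0.0, -0.4, -2.5]
opening: 0.213
```

Run:
```python
from h import *
tilt();rows([.78,-.34,.29],-137,6,zc=.0012)
```

```text
t 13.55 tcp [ 0.7154 -0.2489  0.3058] yang -134.9 rad -0.0935 lat 0.0095 q [-0.486  0.722  0.625  0.01   1.888  1.872] F [-0.  -0.4 -2.5] op 0.213
[255, -0.01, 0.12, -0.74, 0.006], [255, -0.01, 0.12, -0.74, 0.006], [255, -0.01, 0.12, -0.74, 0.006], [255, -0.01, 0.11, -0.74, 0.006], [255, -0.01, 0.11, -0.74, 0.006], [255, -0.01, 0.1, -0.74, 0.006], 
mm/row 18.67028635536829
```

Request:
apply_moves(steps=[[255,-0.1,-0.2,-0.95,0],[255,-0.1,-0.2,-0.95,0],[255,-0.1,-0.2,-0.95,0]])

```text
time_s: 13.8
tool_pos: [0.7713, -0.2918, 0.3019]
orientation: [0.194, 1.483, 2.554]
ft_force: [76.0, -34.1, 75.6]
opening: 0.216
```

Run:
```python
from h import *
tilt()
```

```text
t 13.8 tcp [ 0.7713 -0.2918  0.3019] yang -134.8 rad -0.0872 lat 0.0077 q [-0.5    0.953  0.186  0.009  2.089  1.857] F [ 76.  -34.1  75.6] op 0.216
```

Request:
apply_moves(steps=[[255,0,0,0,0]])

```text
time_s: 13.88
tool_pos: [0.7685, -0.2923, 0.288]
orientation: [0.217, 1.459, 2.576]
ft_force: [-5.9, 1.9, -7.2]
opening: 0.213
```

Run:
```python
from h import *
tilt(); s=read_state(); print(np.round(s["qvel"],3),np.round(s["joint_positions"],4))
```

```text
t 13.88 tcp [ 0.7685 -0.2923  0.288 ] yang -134.7 rad -0.1115 lat 0.0071 q [-0.502  0.964  0.199  0.008  2.09   1.855] F [-5.9  1.9 -7.2] op 0.213
[-0.005 -0.003 -0.029  0.002 -0.086 -0.023] [-0.5017  0.9642  0.1987  0.0082  2.0904  1.8549]
```

Request:
apply_moves(steps=[[255,0,-0.1,-0.3,0],[255,0,-0.1,-0.3,0]])

```text
time_s: 14.05
tool_pos: [0.7742, -0.2969, 0.2764]
orientation: [0.206, 1.46, 2.567]
ft_force: [0.3, -0.6, -3.0]
opening: 0.21
```

Run:
```python
from h import *
tilt()
```

```text
t 14.05 tcp [ 0.7742 -0.2969  0.2764] yang -134.6 rad -0.11 lat 0.0078 q [-0.504  0.983  0.189  0.009  2.08   1.851] F [ 0.3 -0.6 -3. ] op 0.21
```

Request:
apply_moves(steps=[[255,-0.1,-0.1,-0.4,0],[255,-0.1,-0.1,-0.4,0],[255,-0.1,-0.1,-0.4,0]])

```text
time_s: 14.3
tool_pos: [0.7831, -0.3054, 0.2719]
orientation: [0.149, 1.487, 2.513]
ft_force: [-0.6, -0.4, -2.7]
opening: 0.209
```

Run:
```python
from h import *
tilt()
```

```text
t 14.3 tcp [ 0.7831 -0.3054  0.2719] yang -134.5 rad -0.0831 lat 0.01 q [-0.508  0.988  0.187  0.011  2.05   1.845] F [-0.6 -0.4 -2.7] op 0.209
```

Pushing gently at the reach limit brings the radial tilt back by about 0.009 per row, so I'll continue.

Request:
apply_moves(steps=[[255,-0.1,-0.1,-0.4,0],[255,-0.1,-0.1,-0.4,0],[255,-0.1,-0.1,-0.4,0],[255,-0.1,-0.1,-0.4,0]])

```text
time_s: 14.63
tool_pos: [0.7938, -0.3165, 0.2715]
orientation: [-0.046, 1.526, 2.319]
ft_force: [-0.1, -0.3, -2.5]
opening: 0.218
```

Run:
```python
from h import *
tilt()
```

```text
t 14.63 tcp [ 0.7938 -0.3165  0.2715] yang -134.5 rad -0.043 lat 0.0137 q [-0.515  0.987  0.187  0.015  2.01   1.838] F [-0.1 -0.3 -2.5] op 0.218
```

Request:
apply_moves(steps=[[255,-0.1,-0.1,-0.4,0],[255,-0.1,-0.1,-0.4,0],[255,-0.1,-0.1,-0.4,0],[255,-0.1,-0.1,-0.4,0],[255,-0.1,-0.1,-0.4,0]])

```text
time_s: 15.05
tool_pos: [0.8058, -0.3303, 0.2668]
orientation: [-1.174, 1.552, 1.19]
ft_force: [-0.7, -0.6, -3.0]
opening: 0.211
```

Run:
```python
from h import *
tilt();plan([.6,0,.2],-140)
```

```text
t 15.05 tcp [ 0.8058 -0.3303  0.2668] yang -134.5 rad -0.0027 lat 0.0186 q [-0.524  0.992  0.188  0.02   1.965  1.831] F [-0.7 -0.6 -3. ] op 0.211
t 15.05 tcp [ 0.8058 -0.3303  0.2668] yang -134.51 tilt [ 0.007  0.017 -1.   ] open 0.211 F [-0.7 -0.6 -3. ] q [-0.52  0.99  0.19  0.02  1.96  1.83]
[[2.844, -3.606, 15.114], ('turn about tool x', np.float64(0.0959), 'alt', np.float64(-3.046))]
```

Run:
```python
from h import *
rows([.6122,.0168,.18],-150,16,zc=.0012)
```

```text
[255, 0.18, -0.28, 0.95, 0.017], [255, 0.18, -0.26, 0.96, 0.017], [255, 0.18, -0.24, 0.96, 0.017], [255, 0.18, -0.23, 0.97, 0.017], [255, 0.18, -0.21, 0.97, 0.017], [255, 0.18, -0.2, 0.97, 0.017], [255, 0.18, -0.18, 0.98, 0.017], [255, 0.18, -0.16, 0.98, 0.017], [255, 0.18, -0.15, 0.98, 0.017], [255, 0.18, -0.13, 0.98, 0.017], [255, 0.18, -0.11, 0.99, 0.017], [255, 0.18, -0.1, 0.99, 0.017], [255, 0.18, -0.08, 0.99, 0.017], [255, 0.18, -0.06, 0.99, 0.017], [255, 0.18, -0.05, 0.99, 0.017], [255, 0.18, -0.03, 0.99, 0.017], 
mm/row 25.200083656697302
```

Request:
apply_moves(steps=[[255,0.05,-0.1,0.3,0.01],[255,0.1,-0.15,0.6,0.01],[255,0.1,-0.25,0.8,0.02],[255,0.18,-0.23,0.97,0.02],[255,0.18,-0.21,0.97,0.02],[255,0.18,-0.2,0.97,0.02],[255,0.18,-0.18,0.98,0.02],[255,0.18,-0.16,0.98,0.02]])

```text
time_s: 15.72
tool_pos: [0.7211, -0.1863, 0.2314]
orientation: [-1.159, 1.554, 1.05]
ft_force: [0.8, -0.2, -3.2]
opening: 0.213
```

Run:
```python
from h import *
tilt();rows([.6122,.0168,.16],-150,10,zc=.0012)
```

```text
t 15.72 tcp [ 0.7211 -0.1863  0.2314] yang -143.4 rad 0.0019 lat 0.0171 q [-0.41   0.62   0.976  0.017  1.544  2.093] F [ 0.8 -0.2 -3.2] op 0.213
[255, 0.25, -0.13, 0.91, 0.011], [255, 0.25, -0.12, 0.91, 0.011], [255, 0.25, -0.11, 0.91, 0.011], [255, 0.25, -0.1, 0.91, 0.011], [255, 0.25, -0.09, 0.92, 0.011], [255, 0.25, -0.08, 0.92, 0.011], [255, 0.25, -0.07, 0.92, 0.011], [255, 0.25, -0.06, 0.92, 0.011], [255, 0.25, -0.05, 0.92, 0.011], [255, 0.25, -0.04, 0.92, 0.011], 
mm/row 23.798428773704536
```

Request:
apply_moves(steps=[[255,0.25,-0.13,0.92,0.011],[255,0.25,-0.12,0.92,0.011],[255,0.25,-0.11,0.92,0.011],[255,0.25,-0.1,0.92,0.011],[255,0.25,-0.09,0.92,0.011],[255,0.25,-0.08,0.92,0.011],[255,0.25,-0.07,0.92,0.011],[255,0.25,-0.06,0.92,0.011]])

```text
time_s: 16.38
tool_pos: [0.6285, -0.015, 0.1829]
orientation: [-1.384, 1.551, 0.731]
ft_force: [-0.4, 0.0, -3.0]
opening: 0.212
```

Run:
```python
from h import *
tilt();rows([.6122,.0168,.13],-150,3,zc=.0012)
s=cams.grab_frame("side");t=cams.grab_frame("top");cv2.imwrite("pics/d.png",np.hstack([cv2.resize(s[110:250,170:310],(400,400),interpolation=2),cv2.resize(t[120:260,170:310],(400,400),interpolation=2)])[...,::-1])
```

```text
t 16.38 tcp [ 0.6285 -0.015   0.1829] yang -148.8 rad 0.0117 lat 0.0161 q [-0.21   0.423  1.419  0.017  1.288  2.383] F [-0.4  0.  -3. ] op 0.212
[255, 0.66, -0.02, 0.47, 0.007], [255, 0.66, -0.02, 0.47, 0.007], [255, 0.66, -0.01, 0.47, 0.007], 
mm/row 20.311444459157727
```

View pics/d.png

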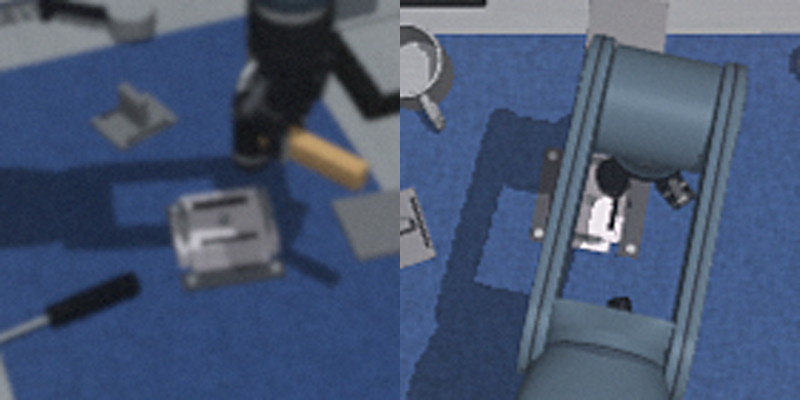

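Request:
apply_moves(steps=[[255,0.5,-0.02,0.47,0.007],[255,0.5,-0.02,0.47,0.007],[255,0.4,-0.02,0.47,0.007],[255,0.1,0,0,0]])

```text
time_s: 16.82
tool_pos: [0.6117, 0.0194, 0.1465]
orientation: [-1.473, 1.548, 0.625]
ft_force: [-0.7, -0.6, -3.0]
opening: 0.208
```

Run:
```python
from h import *
tilt();rows([.6122,.0168,.09],-150,3,zc=.0012)
s=cams.grab_frame("side");cv2.imwrite("pics/e.png",cv2.resize(s[130:230,190:310],(600,500),interpolation=2)[...,::-1])
```

```text
t 16.82 tcp [0.6117 0.0194 0.1465] yang -149.8 rad 0.0159 lat 0.0158 q [-0.16   0.422  1.514  0.017  1.189  2.449] F [-0.7 -0.6 -3. ] op 0.208
[255, 0.71, 0.03, -0.04, 0.001], [255, 0.71, 0.03, -0.04, 0.001], [255, 0.71, 0.03, -0.04, 0.001], 
mm/row 17.671562007807026
```

View pics/e.png

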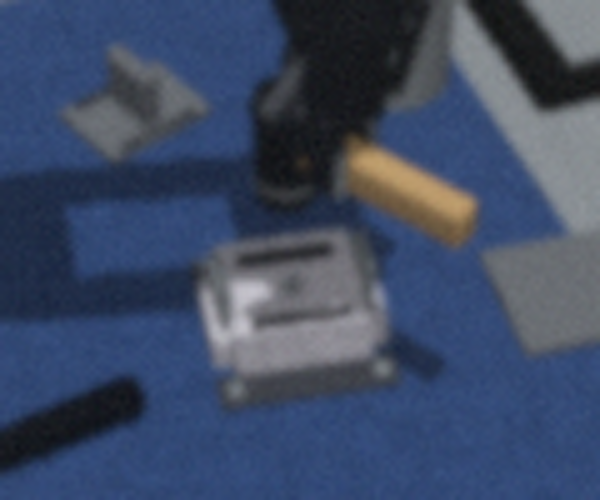

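Run:
```python
from h import *
p=proj("side",[.5916,.0543,.1115]);print(p,(p-[190,130])*5)
```

```text
[246.60153725 168.36015552] [283.00768625 191.80077758]
```

Request:
apply_moves(steps=[[255,0.6,0.03,-0.05,0],[255,0.6,0.03,-0.05,0],[255,0.4,0.03,0,0],[255,0.2,0,0,0]])

```text
time_s: 17.2
tool_pos: [0.6186, 0.0114, 0.1053]
orientation: [-1.829, 1.539, 0.27]
ft_force: [0.3, -0.2, -2.6]
opening: 0.212
```

Run:
```python
from h import *
tilt();plan([.6122,.0168,.065],-150)
s=cams.grab_frame("side");cv2.imwrite("pics/f.png",cv2.resize(s[130:230,190:310],(600,500),interpolation=2)[...,::-1])
```

```text
t 17.2 tcp [0.6186 0.0114 0.1053] yang -149.7 rad 0.0285 lat 0.0134 q [-0.169  0.467  1.554  0.015  1.092  2.437] F [ 0.3 -0.2 -2.6] op 0.212
t 17.2 tcp [0.6186 0.0114 0.1053] yang -149.73 tilt [ 0.03   0.008 -1.   ] open 0.212 F [ 0.3 -0.2 -2.6] q [-0.17  0.47  1.55  0.02  1.09  2.44]
[[1.604, 0.162, 0.33], ('turn about tool x', np.float64(0.0047), 'alt', np.float64(-3.137))]
```

View pics/f.png

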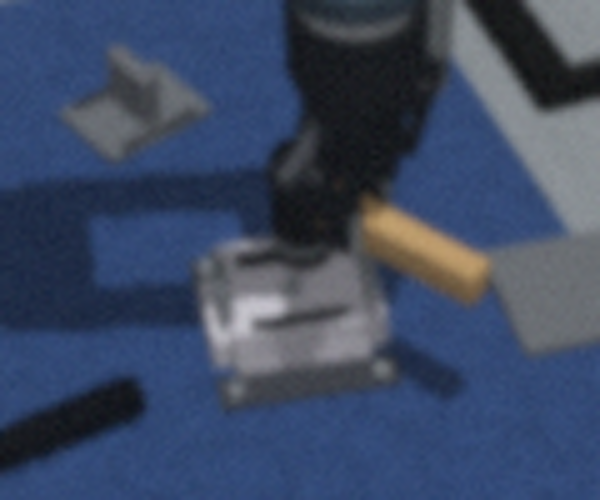

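Request:
apply_moves(steps=[[255,0.2,0.16,0.33,0],[255,0.3,0,0,0],[255,0.2,0,0,0]])

```text
time_s: 17.5
tool_pos: [0.6142, 0.0145, 0.0886]
orientation: [-1.893, 1.535, 0.204]
ft_force: [-0.1, 0.5, -3.5]
opening: 0.211
```

Run:
```python
from h import *
tilt();plan([.6122,.0168,.065],-150)
```

```text
t 17.5 tcp [0.6142 0.0145 0.0886] yang -149.8 rad 0.033 lat 0.0128 q [-0.165  0.476  1.587  0.015  1.046  2.443] F [-0.1  0.5 -3.5] op 0.211
t 17.5 tcp [0.6142 0.0145 0.0886] yang -149.82 tilt [ 0.035  0.007 -0.999] open 0.211 F [-0.1  0.5 -3.5] q [-0.17  0.48  1.59  0.01  1.05  2.44]
[[0.942, 0.056, 0.129], ('turn about tool x', np.float64(0.0032), 'alt', np.float64(-3.138))]
```

Request:
apply_moves(steps=[[255,0.3,0.05,0.1,0],[255,0.4,0,0,0],[255,0.4,0,0,0]])

```text
time_s: 17.75
tool_pos: [0.6161, 0.0141, 0.0639]
orientation: [-2.011, 1.529, 0.087]
ft_force: [-5.3, -13.5, 42.9]
opening: 0.214
```

Run:
```python
from h import *
tilt();plan([.6122,.0168,.065],-150)
```

```text
t 17.75 tcp [0.6161 0.0141 0.0639] yang -149.7 rad 0.0405 lat 0.0104 q [-0.164  0.504  1.611  0.012  0.986  2.443] F [ -5.3 -13.5  42.9] op 0.214
t 17.75 tcp [0.6161 0.0141 0.0639] yang -149.75 tilt [ 0.042  0.004 -0.999] open 0.214 F [ -5.3 -13.5  42.9] q [-0.16  0.5   1.61  0.01  0.99  2.44]
[[-0.048, 0.079, 0.171], ('turn about tool x', np.float64(0.0044), 'alt', np.float64(-3.137))]
```

Request:
apply_moves(steps=[[255,0.15,0,0,0],[255,0.2,0,0,0],[255,0.2,0,0,0]])

```text
time_s: 18.0
tool_pos: [0.6206, 0.0105, 0.0604]
orientation: [-2.147, 1.52, -0.046]
ft_force: [-10.6, -0.3, 22.6]
opening: 0.213
```

Run:
```python
from h import *
tilt()
s=cams.grab_frame("side");cv2.imwrite("pics/g.png",cv2.resize(s[130:230,190:310],(600,500),interpolation=2)[...,::-1])
```

```text
t 18.0 tcp [0.6206 0.0105 0.0604] yang -149.6 rad 0.0509 lat 0.0061 q [-0.166  0.51   1.611  0.007  0.97   2.442] F [-10.6  -0.3  22.6] op 0.213
```

View pics/g.png

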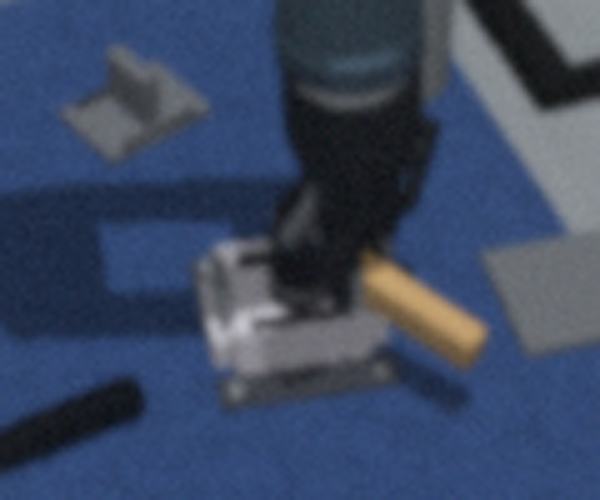

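Request:
apply_moves(steps=[[255,-0.6,0,0,0],[255,-0.6,0,0,0],[255,-0.6,0,0,0],[255,-0.2,0,0,0]])

```text
time_s: 18.38
tool_pos: [0.6193, 0.0099, 0.1107]
orientation: [-2.15, 1.517, -0.05]
ft_force: [0.7, 0.5, -2.1]
opening: 0.212
```

Run:
```python
from h import *
tilt();plan([.6122-.006,.0168+.0104,.085],-150)
s=cams.grab_frame("side");cv2.imwrite("pics/h.png",cv2.resize(s[130:230,190:310],(720,600),interpolation=2)[...,::-1])
```

```text
t 18.38 tcp [0.6193 0.0099 0.1107] yang -149.6 rad 0.0534 lat 0.0063 q [-0.168  0.449  1.569  0.007  1.07   2.441] F [ 0.7  0.5 -2.1] op 0.212
t 18.38 tcp [0.6193 0.0099 0.1107] yang -149.64 tilt [ 0.054 -0.003 -0.999] open 0.212 F [ 0.7  0.5 -2.1] q [-0.17  0.45  1.57  0.01  1.07  2.44]
[[0.997, 0.149, 0.892], ('turn about tool x', np.float64(0.0064), 'alt', np.float64(-3.135))]
```

View pics/h.png

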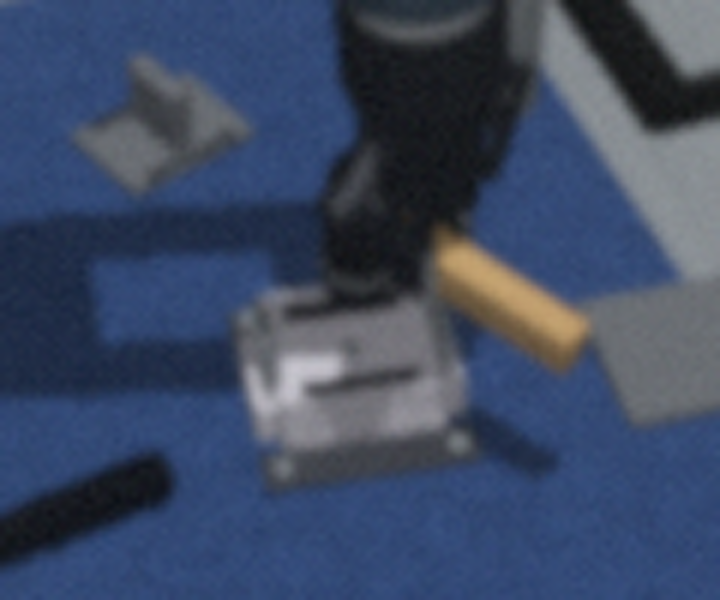

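Request:
apply_moves(steps=[[255,0.1,0.08,0.45,0],[255,0.1,0.07,0.45,0],[255,0.3,0,0,0]])

```text
time_s: 18.68
tool_pos: [0.6047, 0.0285, 0.0959]
orientation: [-2.147, 1.516, -0.048]
ft_force: [-0.2, -0.2, -2.8]
opening: 0.209
```

Run:
```python
from h import *
tilt();plan([.6062,.0272,.06],-150)
im=cv2.imread("pics/side0.png").astype(float).mean(2); s=cams.grab_frame("side"); g=s.astype(float).mean(2)
np.set_printoptions(linewidth=200);print(g[183:193,243:254].astype(int))
for z in (.03,.032,.034,.042):print(z,proj("side",[.592,.052,z]))
cv2.imwrite("pics/i.png",cv2.resize(s[130:230,190:310],(720,600),interpolation=2)[...,::-1])
```

```text
t 18.68 tcp [0.6047 0.0285 0.0959] yang -149.7 rad 0.0548 lat 0.0051 q [-0.14   0.443  1.622  0.006  1.022  2.471] F [-0.2 -0.2 -2.8] op 0.209
t 18.68 tcp [0.6047 0.0285 0.0959] yang -149.71 tilt [ 0.055 -0.003 -0.998] open 0.209 F [-0.2 -0.2 -2.8] q [-0.14  0.44  1.62  0.01  1.02  2.47]
[[1.436, 0.039, -0.031], ('turn about tool x', np.float64(0.0051), 'alt', np.float64(-3.137))]
[[ 90 101 101 107 105 110 108 114 110 111 116]
 [111 116 116 113 116 119 118 116 117 117 117]
 [117 118 120 117 117 116 117 116 117 119 115]
 [116 116 117 113 108 105 107 113 114 118 118]
 [115 117 115 108 103  98 103 108 115 118 121]
 [120 120 119 110 102 100 101 110 118 119 118]
 [120 118 114 117 109 105 111 115 114 120 118]
 [118 116 117 118 114 115 112 116 114 114 112]
 [118 116 115 108 110 112 109 109 106 102  94]
 [109 104  98  98  96  99  93  89  86  82  76]]
0.03 [247.180792   188.27948272]
0.032 [247.17672548 187.82374159]
0.034 [247.17264975 187.36696846]
0.042 [247.15625412 185.5294856 ]
```

View pics/i.png

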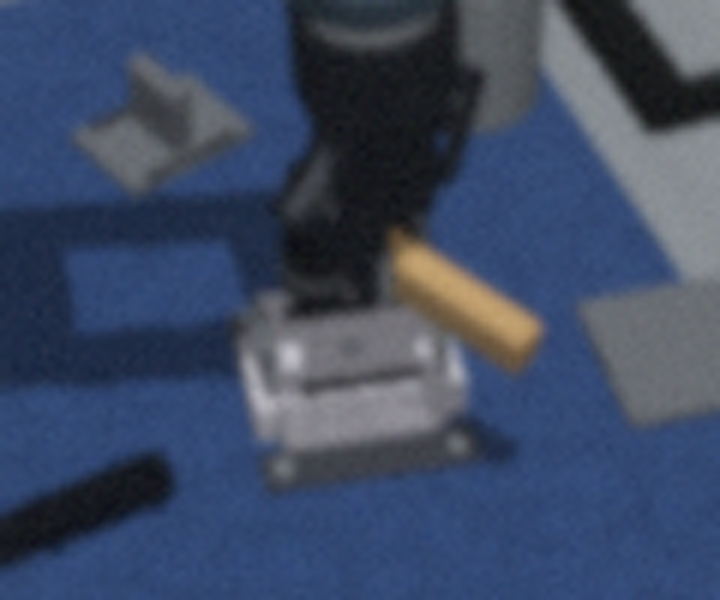

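Request:
apply_moves(steps=[[255,0.45,0,0,0],[255,0.4,0,0,0],[255,0.3,0,0,0],[255,0.25,0,0,0],[255,0.2,0,0,0]])

```text
time_s: 19.15
tool_pos: [0.6091, 0.0252, 0.0546]
orientation: [-2.262, 1.511, -0.158]
ft_force: [-9.5, -3.0, 24.5]
opening: 0.212
```

Run:
```python
from h import *
tilt()
```

```text
t 19.15 tcp [0.6091 0.0252 0.0546] yang -149.4 rad 0.0596 lat -0.001 q [-1.410e-01  4.970e-01  1.652e+00 -1.000e-03  9.330e-01  2.469e+00] F [-9.5 -3.  24.5] op 0.212
```

Request:
apply_moves(steps=[[255,-0.7,0,0,0],[255,-0.8,0,0,0],[255,-0.8,0,0,0],[255,-0.8,0,0,0],[255,-0.8,0,0,0],[255,-0.8,0,0,0],[255,-0.8,0,0,0],[255,-0.2,0,0,0]])

```text
time_s: 19.82
tool_pos: [0.5987, 0.0245, 0.1937]
orientation: [-2.302, 1.524, -0.2]
ft_force: [1.0, -0.7, -1.7]
opening: 0.211
```

Run:
```python
from h import *
tilt()
s=cams.grab_frame("side"); g=s.astype(float).mean(2)
np.set_printoptions(linewidth=200);print(g[183:193,243:254].astype(int))
cv2.imwrite("pics/j.png",cv2.resize(s[110:230,180:324],(720,600),interpolation=2)[...,::-1])
```

```text
t 19.82 tcp [0.5987 0.0245 0.1937] yang -149.6 rad 0.0471 lat -0.0027 q [-0.143  0.344  1.511 -0.003  1.239  2.468] F [ 1.  -0.7 -1.7] op 0.211
[[ 94  95  99 104 106 108 112 112 114 114 114]
 [111 110 115 113 115 119 116 116 118 115 116]
 [117 118 115 116 114 116 116 118 119 119 117]
 [118 118 118 114 111 109 111 116 119 122 117]
 [118 117 122 119 113 102 112 121 131 131 124]
 [117 122 130 140 135 128 134 144 156 159 147]
 [120 123 141 164 165 164 168 174 181 183 173]
 [133 140 156 178 183 187 183 192 193 187 181]
 [161 166 171 179 184 183 184 184 180 171 159]
 [169 168 165 156 155 152 151 143 141 130 119]]
```

View pics/j.png

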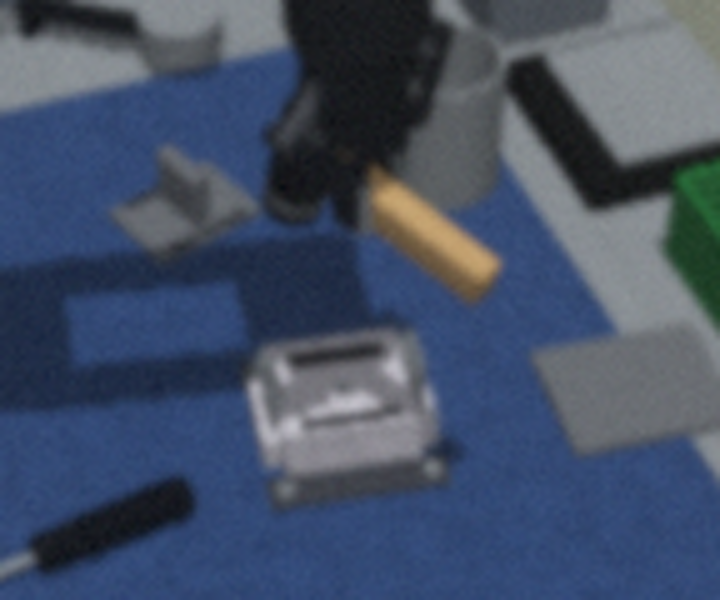

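Run:
```python
from h import *
rows([.60,-.16,.19],-150,8,zc=.0012)
```

```text
[255, -0.02, 0.46, -0.8, 0.001], [255, -0.02, 0.46, -0.8, 0.001], [255, -0.02, 0.46, -0.8, 0.001], [255, -0.02, 0.46, -0.8, 0.001], [255, -0.02, 0.46, -0.8, 0.001], [255, -0.02, 0.46, -0.8, 0.001], [255, -0.02, 0.45, -0.8, 0.001], [255, -0.02, 0.45, -0.8, 0.001], 
mm/row 23.081672110140946
```

Request:
apply_moves(steps=[[255,-0.05,0.46,-0.8,0],[255,-0.05,0.46,-0.8,0],[255,-0.05,0.46,-0.8,0],[255,-0.05,0.46,-0.8,0],[255,-0.05,0.46,-0.8,0],[255,-0.05,0.46,-0.8,0],[255,-0.05,0.46,-0.8,0],[255,-0.05,0.46,-0.8,0]])

```text
time_s: 20.53
tool_pos: [0.5956, -0.1601, 0.1887]
orientation: [-2.12, 1.542, -0.01]
ft_force: [0.5, 0.7, -3.2]
opening: 0.209
```

Run:
```python
from h import *
tilt()
t=cams.grab_frame("top");cv2.imwrite("pics/k.png",cv2.resize(t[140:260,160:304],(720,600),interpolation=cv2.INTER_CUBIC)[...,::-1])
g=t.astype(float).mean(2);np.set_printoptions(linewidth=200);print(g[184:196,228:246].astype(int))
s=cams.grab_frame("side");cv2.imwrite("pics/k2.png",cv2.resize(s[130:280,170:350],(720,600),interpolation=2)[...,::-1])
g=s.astype(float).mean(2);print(g[183:193,243:254].astype(int))
```

```text
t 20.53 tcp [ 0.5956 -0.1601  0.1887] yang -149.1 rad 0.0257 lat 0.0121 q [-0.45   0.39   1.455  0.013  1.271  2.149] F [ 0.5  0.7 -3.2] op 0.209
[[ 50  75 228 237 234 233 229 229 231 233 237 216 180 156 147 151 161  94]
 [ 33 128 231 238 234 234 230 230 233 235 230 188 151 145 146 152 161  92]
 [ 21 175 234 236 235 232 230 231 236 228 208 161 143 149 149 153 161  83]
 [ 14 183 231 235 233 229 231 235 237 209 180 155 149 149 149 156 155  81]
 [ 13 234 240 234 235 233 232 233 192 150 148 151 148 149 150 156 134  59]
 [ 35 229 238 233 235 232 236 203 160 114 138 151 148 149 151 160 128  53]
 [ 66 228 238 233 233 232 238 205 157 120 136 147 146 149 153 161  92  25]
 [129 231 237 235 234 232 235 211 139 132 150 152 150 150 155 164  92  23]
 [174 235 236 235 232 234 227 193 156 152 151 150 147 150 156 156  81  19]
 [183 234 233 235 235 235 212 182 157 151 151 148 149 152 159 136  62  36]
 [233 241 233 235 234 227 182 152 148 150 153 151 149 150 157 131  59  43]
 [231 238 234 236 226 205 157 144 151 151 151 148 149 152 162 108  37  82]]
[[164 166 173 179 186 189 190 192 195 196 198]
 [193 195 197 200 201 202 202 201 201 200 200]
 [200 201 203 201 199 199 198 202 202 203 202]
 [199 197 202 198 188 184 189 193 199 202 204]
 [192 193 193 185 175 171 175 189 197 202 202]
 [168 169 167 166 156 156 161 179 190 191 194]
 [139 141 137 145 143 141 146 161 166 169 169]
 [127 124 123 124 126 127 131 133 136 137 136]
 [121 115 116 116 112 114 113 112 111 107 101]
 [112 109 104  96  93  93  88  85  85  78  69]]
```

View pics/k.png

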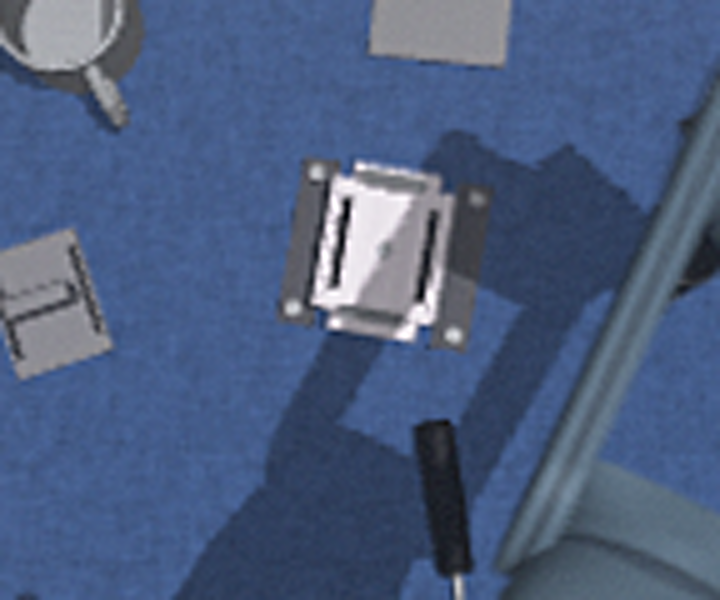

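View pics/k2.png

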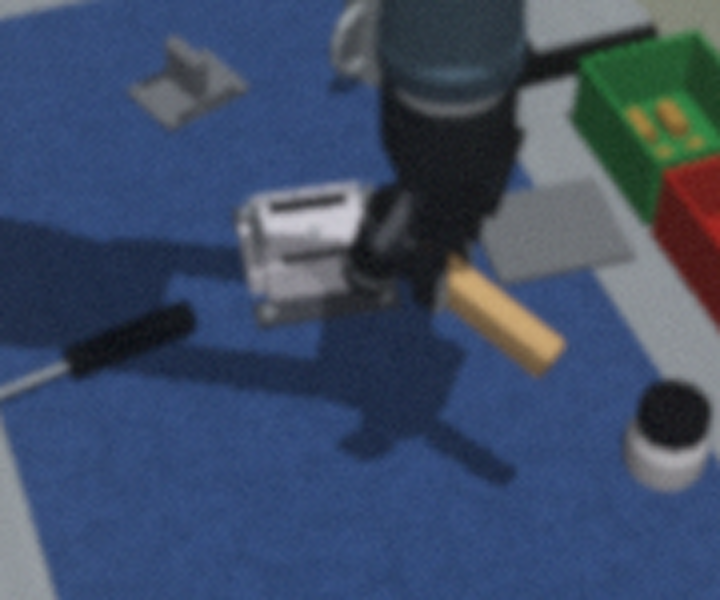

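Request:
apply_moves(steps=[[255,0.7,0,0,0],[255,0.8,0,0,0],[255,0.8,0,0,0],[255,0.8,0,0,0],[255,0.7,0,0,0],[255,0.5,0,0,0],[255,0.2,0,0,0]])

```text
time_s: 21.22
tool_pos: [0.5956, -0.1616, 0.0611]
orientation: [-1.952, 1.55, 0.15]
ft_force: [-0.0, 0.4, -2.8]
opening: 0.215
```

Run:
```python
from h import *
tilt()
s=cams.grab_frame("side");cv2.imwrite("pics/l.png",cv2.resize(s[150:300,200:380],(720,600),interpolation=2)[...,::-1])
```

```text
t 21.22 tcp [ 0.5956 -0.1616  0.0611] yang -149.6 rad 0.0169 lat 0.0116 q [-0.452  0.52   1.589  0.014  1.015  2.151] F [-0.   0.4 -2.8] op 0.215
```

View pics/l.png

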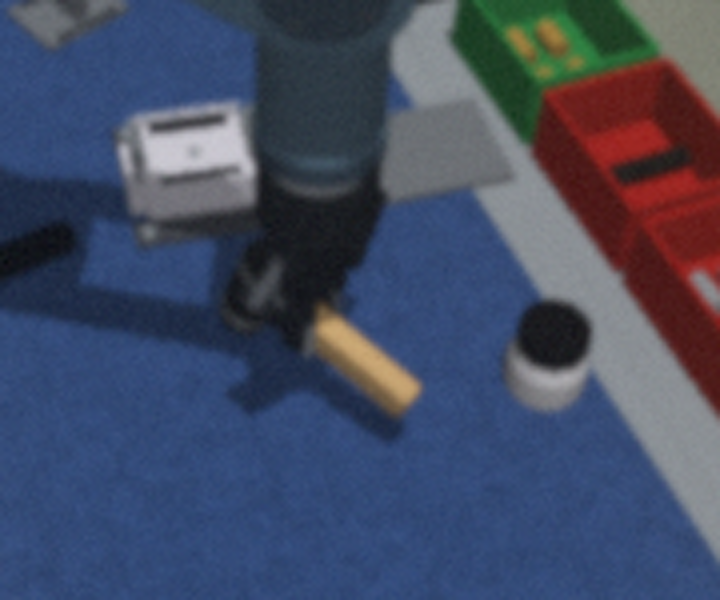

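Request:
apply_moves(steps=[[255,0.3,0,0,0],[255,0.2,0,0,0],[255,0.1,0,0,0]])

```text
time_s: 21.52
tool_pos: [0.5955, -0.1605, 0.0438]
orientation: [-1.875, 1.552, 0.227]
ft_force: [0.2, -0.7, -2.6]
opening: 0.211
```

Run:
```python
from h import *
tilt()
s=cams.grab_frame("side");cv2.imwrite("pics/m.png",cv2.resize(s[180:270,230:338],(720,600),interpolation=2)[...,::-1])
```

```text
t 21.52 tcp [ 0.5955 -0.1605  0.0438] yang -149.5 rad 0.0147 lat 0.0118 q [-0.451  0.542  1.602  0.014  0.983  2.151] F [ 0.2 -0.7 -2.6] op 0.211
```

View pics/m.png

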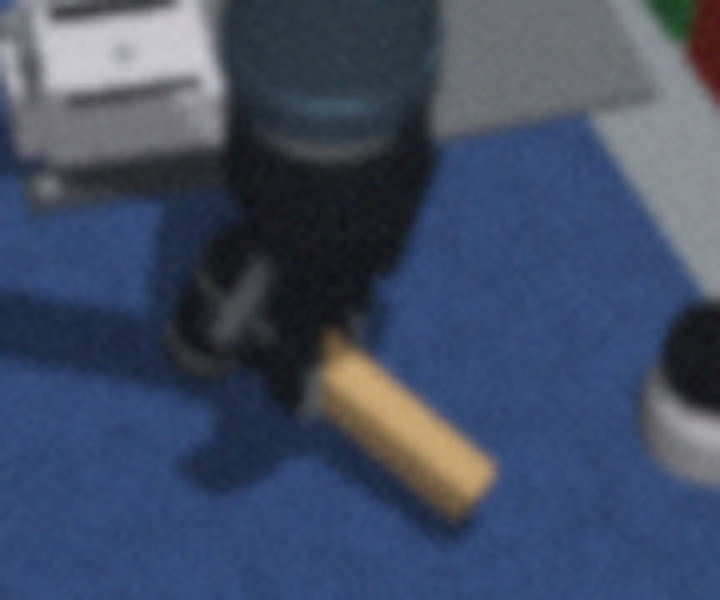

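Request:
apply_moves(steps=[[255,0.25,0,0,0],[255,0.25,0,0,0],[255,0.25,0,0,0]])

```text
time_s: 21.82
tool_pos: [0.5978, -0.1612, 0.0263]
orientation: [-2.017, 1.548, 0.085]
ft_force: [-0.3, 0.9, -2.7]
opening: 0.212
```

Run:
```python
from h import *
tilt()
s=cams.grab_frame("side");cv2.imwrite("pics/n.png",cv2.resize(s[180:270,230:338],(720,600),interpolation=2)[...,::-1])
```

```text
t 21.82 tcp [ 0.5978 -0.1612  0.0263] yang -149.5 rad 0.02 lat 0.0119 q [-0.45   0.565  1.614  0.015  0.943  2.151] F [-0.3  0.9 -2.7] op 0.212
```

View pics/n.png

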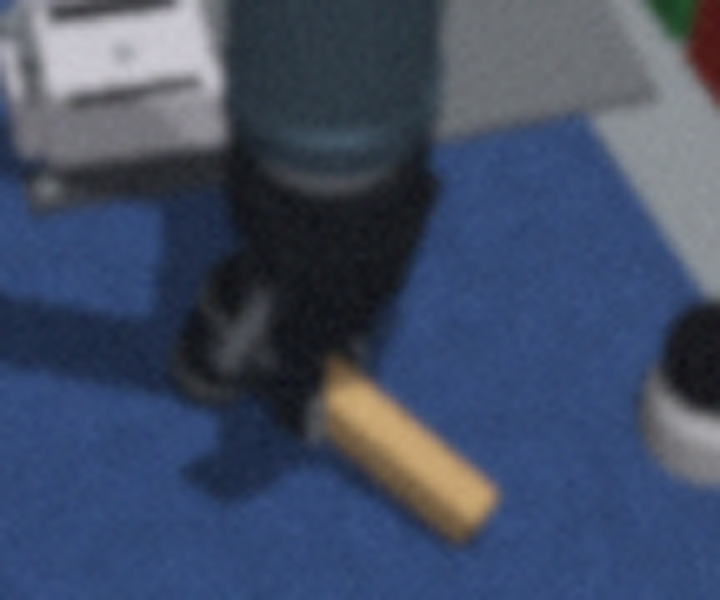

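Request:
apply_moves(steps=[[255,0.2,0,0,0],[255,0.2,0,0,0]])

```text
time_s: 22.03
tool_pos: [0.5984, -0.1624, 0.0215]
orientation: [-2.112, 1.547, -0.008]
ft_force: [-21.9, 9.7, 60.7]
opening: 0.211
```

Run:
```python
from h import *
tilt()
```

```text
t 22.03 tcp [ 0.5984 -0.1624  0.0215] yang -149.4 rad 0.0217 lat 0.0103 q [-0.451  0.572  1.616  0.013  0.932  2.15 ] F [-21.9   9.7  60.7] op 0.211
```

Request:
apply_moves(steps=[[255,-0.05,0,0,0],[255,0,0,0,0],[150,0,0,0,0],[120,0,0,0,0],[60,0,0,0,0],[0,0,0,0,0],[0,0,0,0,0],[0,0,0,0,0]], force=40)

```text
time_s: 22.7
tool_pos: [0.6003, -0.1634, 0.026]
orientation: [-2.189, 1.541, -0.085]
ft_force: [-0.2, -0.5, 0.2]
opening: 1.002
```

Run:
```python
from h import *
tilt()
s=cams.grab_frame("side");cv2.imwrite("pics/o.png",cv2.resize(s[180:270,230:338],(720,600),interpolation=2)[...,::-1])
```

```text
t 22.7 tcp [ 0.6003 -0.1634  0.026 ] yang -149.5 rad 0.0276 lat 0.0106 q [-0.451  0.566  1.613  0.013  0.935  2.15 ] F [-0.2 -0.5  0.2] op 1.002
```

View pics/o.png

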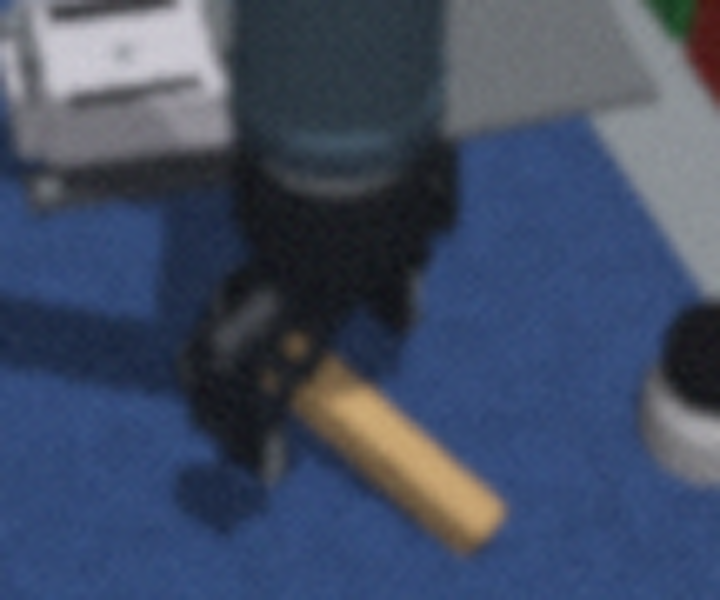

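Request:
apply_moves(steps=[[0,-0.3,0,0,0],[0,-0.6,0,0,0],[0,-1,0,0,0],[0,-1,0,0,0],[0,-1,0,0,0],[0,-1,0,0,0],[0,-1,0,0,0],[0,-1,0,0,0]])

```text
time_s: 23.42
tool_pos: [0.5906, -0.1609, 0.2]
orientation: [-1.763, 1.556, 0.341]
ft_force: [1.4, 1.0, 0.6]
opening: 1.002
```

Run:
```python
from h import *
tilt()
s=cams.grab_frame("side");cv2.imwrite("pics/p.png",cv2.resize(s[180:270,230:338],(720,600),interpolation=2)[...,::-1])
```

```text
t 23.42 tcp [ 0.5906 -0.1609  0.2   ] yang -149.5 rad 0.0104 lat 0.0106 q [-0.454  0.383  1.437  0.011  1.312  2.152] F [1.4 1.  0.6] op 1.002
```

View pics/p.png

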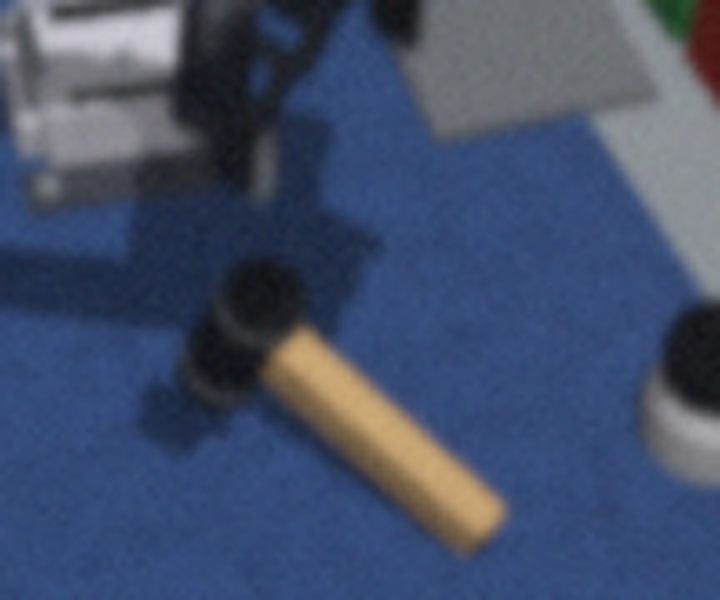

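Run:
```python
from h import *
rows([.5598,.2713,.20],18,24,g=0,zc=.0003)
```

```text
[0, -0.0, -0.32, 0.65, -0.122], [0, -0.0, -0.4, 0.61, -0.122], [0, -0.0, -0.47, 0.55, -0.122], [0, -0.0, -0.53, 0.49, -0.122], [0, -0.0, -0.59, 0.43, -0.122], [0, -0.0, -0.63, 0.35, -0.122], [0, -0.0, -0.67, 0.27, -0.122], [0, -0.0, -0.7, 0.19, -0.122], [0, -0.0, -0.72, 0.1, -0.122], [0, -0.0, -0.72, 0.01, -0.122], [0, -0.0, -0.72, -0.07, -0.122], [0, -0.0, -0.71, -0.16, -0.122], [0, -0.0, -0.68, -0.25, -0.122], [0, -0.0, -0.65, -0.33, -0.122], [0, -0.0, -0.6, -0.4, -0.122], [0, -0.0, -0.55, -0.47, -0.122], [0, -0.0, -0.49, -0.54, -0.122], [0, -0.0, -0.42, -0.59, -0.122], [0, -0.0, -0.34, -0.64, -0.122], [0, -0.0, -0.26, -0.68, -0.122], [0, -0.0, -0.18, -0.7, -0.122], [0, -0.0, -0.09, -0.72, -0.122], [0, -0.0, -0.0, -0.72, -0.122], [0, -0.0, 0.08, -0.72, -0.122], 
mm/row 18.11457974386712
```

Request:
apply_moves(steps=[[0,0,-0.32,0.65,-0.122],[0,0,-0.4,0.61,-0.122],[0,0,-0.47,0.55,-0.122],[0,0,-0.53,0.49,-0.122],[0,0,-0.59,0.43,-0.122],[0,0,-0.63,0.35,-0.122],[0,0,-0.67,0.27,-0.122],[0,0,-0.7,0.19,-0.122]])

```text
time_s: 24.13
tool_pos: [0.5828, -0.0177, 0.2147]
orientation: [3.004, 1.534, -0.179]
ft_force: [0.7, 0.3, 0.2]
opening: 1.0
```

Request:
apply_moves(steps=[[0,0,-0.72,0.1,-0.122],[0,0,-0.72,0.01,-0.122],[0,0,-0.72,-0.07,-0.122],[0,0,-0.71,-0.16,-0.122],[0,0,-0.68,-0.25,-0.122],[0,0,-0.65,-0.33,-0.122],[0,0,-0.6,-0.4,-0.122],[0,0,-0.55,-0.47,-0.122]])

```text
time_s: 24.8
tool_pos: [0.5646, 0.1337, 0.2163]
orientation: [2.015, 1.531, -0.167]
ft_force: [0.4, 0.2, -0.1]
opening: 0.999
```

Run:
```python
from h import *
tilt();rows([.5598,.2713,.16],18,8,g=0,zc=.0003)
```

```text
t 24.8 tcp [0.5646 0.1337 0.2163] yang -35.1 rad 0.0392 lat -0.0085 q [ 0.046  0.3    1.517 -0.009  1.286  0.66 ] F [ 0.4  0.2 -0.1] op 0.999
[0, 0.26, -0.42, -0.54, -0.116], [0, 0.26, -0.36, -0.59, -0.116], [0, 0.26, -0.29, -0.63, -0.116], [0, 0.26, -0.21, -0.66, -0.116], [0, 0.26, -0.14, -0.68, -0.116], [0, 0.26, -0.06, -0.69, -0.116], [0, 0.26, 0.02, -0.69, -0.116], [0, 0.26, 0.1, -0.68, -0.116], 
mm/row 18.477855866490177
```

Run:
```python
from h import *
rows([.33,.12,.20],10,10,g=0,zc=.0003)
```

```text
[0, 0.02, -0.74, 0.58, -0.079], [0, 0.02, -0.78, 0.52, -0.079], [0, 0.02, -0.82, 0.46, -0.079], [0, 0.02, -0.85, 0.4, -0.079], [0, 0.02, -0.88, 0.33, -0.079], [0, 0.02, -0.91, 0.26, -0.079], [0, 0.02, -0.92, 0.19, -0.079], [0, 0.02, -0.93, 0.11, -0.079], [0, 0.02, -0.94, 0.04, -0.079], [0, 0.02, -0.94, -0.04, -0.079], 
mm/row 23.53827189412054
```

Request:
apply_moves(steps=[[0,0.02,-0.74,0.58,-0.08],[0,0.02,-0.78,0.52,-0.08],[0,0.02,-0.82,0.46,-0.08],[0,0.02,-0.85,0.4,-0.08],[0,0.02,-0.88,0.33,-0.08],[0,0.02,-0.91,0.26,-0.08],[0,0.02,-0.92,0.19,-0.08],[0,0.02,-0.93,0.11,-0.08]])

```text
time_s: 25.47
tool_pos: [0.3726, 0.1225, 0.2054]
orientation: [1.404, 1.525, -0.096]
ft_force: [0.2, 0.5, 0.8]
opening: 0.999
```

Run:
```python
from h import *
tilt()
```

```text
t 25.47 tcp [0.3726 0.1225 0.2054] yang 4.0 rad 0.0452 lat -0.0061 q [ 0.037 -0.041  1.945 -0.007  1.192 -0.031] F [0.2 0.5 0.8] op 0.999
```

Request:
apply_moves(steps=[[0,0,-0.9,0,0],[0,0,-0.8,0,0],[0,0,-0.6,0,0],[0,0,-0.5,0,0]])

```text
time_s: 25.8
tool_pos: [0.2962, 0.1171, 0.2025]
orientation: [1.4, 1.524, -0.094]
ft_force: [-0.7, -0.6, -0.2]
opening: 1.004
```

Run:
```python
from h import *
tilt()
```

```text
t 25.8 tcp [0.2962 0.1171 0.2025] yang 4.4 rad 0.0463 lat -0.0057 q [ 0.028 -0.194  2.081 -0.006  1.208 -0.046] F [-0.7 -0.6 -0.2] op 1.004
```

Run:
```python
from h import *
rows([.10,.48,.23],-108,16,g=0)
```

```text
[0, -0.1, -0.42, -0.94, 0.123], [0, -0.1, -0.53, -0.88, 0.123], [0, -0.1, -0.63, -0.81, 0.123], [0, -0.1, -0.73, -0.73, 0.123], [0, -0.1, -0.81, -0.63, 0.123], [0, -0.1, -0.88, -0.53, 0.123], [0, -0.1, -0.94, -0.42, 0.123], [0, -0.1, -0.98, -0.3, 0.123], [0, -0.1, -1.01, -0.18, 0.123], [0, -0.1, -1.03, -0.05, 0.123], [0, -0.1, -1.03, 0.07, 0.123], [0, -0.1, -1.01, 0.2, 0.123], [0, -0.1, -0.98, 0.32, 0.123], [0, -0.1, -0.93, 0.44, 0.123], [0, -0.1, -0.87, 0.55, 0.123], [0, -0.1, -0.8, 0.65, 0.123], 
mm/row 25.84212320902872
```

Request:
apply_moves(steps=[[0,-0.1,-0.42,-0.94,0.123],[0,-0.1,-0.53,-0.88,0.123],[0,-0.1,-0.63,-0.81,0.123],[0,-0.1,-0.73,-0.73,0.123],[0,-0.1,-0.81,-0.63,0.123],[0,-0.1,-0.88,-0.53,0.123],[0,-0.1,-0.94,-0.42,0.123],[0,-0.1,-0.98,-0.3,0.123]])

```text
time_s: 26.47
tool_pos: [0.2006, 0.2704, 0.2178]
orientation: [2.301, 1.517, -0.053]
ft_force: [0.6, 0.7, 0.3]
opening: 1.002
```

Request:
apply_moves(steps=[[0,-0.1,-1,-0.18,0.123],[0,-0.1,-1,-0.05,0.123],[0,-0.1,-1,0.07,0.123],[0,-0.1,-1,0.2,0.123],[0,-0.1,-0.98,0.32,0.123],[0,-0.1,-0.93,0.44,0.123],[0,-0.1,-0.6,0.35,0.1],[0,0,-0.3,0.2,0]])

```text
time_s: 27.13
tool_pos: [0.0945, 0.4097, 0.2326]
orientation: [-3.068, 1.512, 0.073]
ft_force: [-0.2, 0.1, -0.5]
opening: 0.998
```

Run:
```python
from h import *
tilt();print(pose()[1][:,0].round(3))
```

```text
t 27.13 tcp [0.0945 0.4097 0.2326] yang -90.0 rad 0.0292 lat -0.0506 q [ 1.121  0.009  1.828 -0.053  1.276  2.707] F [-0.2  0.1 -0.5] op 0.998
[ 0.058  0.004 -0.998]
```

Request:
apply_moves(steps=[[0,0,0,0,0.12],[0,0,0,0,0.12],[0,0,0,0,0.12],[0,0,0,0,0.12],[0,0,0,0,0.1]])

```text
time_s: 27.55
tool_pos: [0.1199, 0.3949, 0.2347]
orientation: [-1.519, 1.533, 1.079]
ft_force: [0.7, 0.5, -0.2]
opening: 0.999
```

Run:
```python
from h import *
tilt();print(pose()[1][:,0].round(3))
```

```text
t 27.55 tcp [0.1199 0.3949 0.2347] yang -121.2 rad 0.0376 lat 0.0029 q [ 1.002e+00 -2.300e-02  1.853e+00  3.000e-03  1.274e+00  3.115e+00] F [ 0.7  0.5 -0.2] op 0.999
[ 0.018  0.033 -0.999]
```

Request:
apply_moves(steps=[[0,0,0.31,0.8,-0.04],[0,0,0.3,0.8,-0.03],[0,0,0.3,0.8,-0.03],[0,0,0.28,0.8,-0.03],[0,0,0.25,0.8,-0.03],[0,0,0.2,0.8,-0.03]])

```text
time_s: 28.05
tool_pos: [0.0183, 0.3989, 0.2356]
orientation: [-1.066, 1.52, 1.743]
ft_force: [0.1, 0.9, -0.8]
opening: 1.0
```

Run:
```python
from h import *
tilt();print(pose()[1][:,0].round(3))
```

```text
t 28.05 tcp [0.0183 0.3989 0.2356] yang -109.1 rad 0.0439 lat 0.0253 q [ 1.22  -0.059  1.885  0.027  1.272  3.116] F [ 0.1  0.9 -0.8] op 1.0
[-0.009  0.05  -0.999]
```

Run:
```python
from h import *
rows([.5598,.2713,.18],18,24,g=0)
```

```text
[0, 0.07, -0.09, -0.92, -0.092], [0, 0.07, -0.0, -0.93, -0.092], [0, 0.07, 0.08, -0.93, -0.092], [0, 0.07, 0.17, -0.91, -0.092], [0, 0.07, 0.25, -0.89, -0.092], [0, 0.07, 0.33, -0.87, -0.092], [0, 0.07, 0.41, -0.83, -0.092], [0, 0.07, 0.49, -0.79, -0.092], [0, 0.07, 0.56, -0.74, -0.092], [0, 0.07, 0.62, -0.69, -0.092], [0, 0.07, 0.68, -0.63, -0.092], [0, 0.07, 0.74, -0.56, -0.092], [0, 0.07, 0.79, -0.49, -0.092], [0, 0.07, 0.83, -0.42, -0.092], [0, 0.07, 0.86, -0.34, -0.092], [0, 0.07, 0.89, -0.26, -0.092], [0, 0.07, 0.91, -0.17, -0.092], [0, 0.07, 0.92, -0.09, -0.092], [0, 0.07, 0.93, -0.0, -0.092], [0, 0.07, 0.93, 0.08, -0.092], [0, 0.07, 0.91, 0.17, -0.092], [0, 0.07, 0.89, 0.25, -0.092], [0, 0.07, 0.87, 0.33, -0.092], [0, 0.07, 0.83, 0.41, -0.092], 
mm/row 23.294519698209374
```

Request:
apply_moves(steps=[[0,0.05,-0.09,-0.92,-0.092],[0,0.05,0,-0.93,-0.092],[0,0.05,0.08,-0.93,-0.092],[0,0.05,0.17,-0.91,-0.092],[0,0.05,0.25,-0.89,-0.092],[0,0.05,0.33,-0.87,-0.092],[0,0.05,0.41,-0.83,-0.092],[0,0.05,0.49,-0.79,-0.092]])

```text
time_s: 28.72
tool_pos: [0.1861, 0.3623, 0.224]
orientation: [-1.834, 1.514, 1.789]
ft_force: [-0.5, 0.0, 0.0]
opening: 0.998
```

Request:
apply_moves(steps=[[0,0.05,0.56,-0.74,-0.092],[0,0.05,0.62,-0.69,-0.092],[0,0.05,0.68,-0.63,-0.092],[0,0.05,0.74,-0.56,-0.092],[0,0.05,0.79,-0.49,-0.092],[0,0.05,0.83,-0.42,-0.092],[0,0.05,0.86,-0.34,-0.092],[0,0.05,0.89,-0.26,-0.092]])

```text
time_s: 29.38
tool_pos: [0.3689, 0.3414, 0.2121]
orientation: [-2.654, 1.512, 1.767]
ft_force: [0.7, 0.1, -0.0]
opening: 0.999
```

Run:
```python
from h import *
tilt();print(pose()[1][:,0].round(3));rows([.5598,.2713,.17],18,8,g=0)
```

```text
t 29.38 tcp [0.3689 0.3414 0.2121] yang -16.7 rad 0.0167 lat 0.0568 q [0.483 0.169 1.7   0.06  1.256 0.757] F [ 0.7  0.1 -0. ] op 0.999
[-0.012  0.058 -0.998]
[0, 0.18, 1.02, 0.07, -0.076], [0, 0.18, 1.01, 0.15, -0.076], [0, 0.18, 1.0, 0.22, -0.076], [0, 0.18, 0.98, 0.3, -0.076], [0, 0.18, 0.95, 0.37, -0.076], [0, 0.18, 0.92, 0.44, -0.076], [0, 0.18, 0.89, 0.51, -0.076], [0, 0.18, 0.84, 0.58, -0.076], 
mm/row 25.959630017434908
```

Request:
apply_moves(steps=[[0,0.15,1,0.07,-0.076],[0,0.15,1,0.15,-0.076],[0,0.15,1,0.22,-0.076],[0,0.15,0.98,0.3,-0.076],[0,0.15,0.95,0.37,-0.076],[0,0.15,0.92,0.44,-0.076],[0,0.15,0.7,0.4,-0.076],[0,0,0.3,0.2,-0.05]])

```text
time_s: 30.05
tool_pos: [0.5423, 0.2908, 0.1803]
orientation: [2.974, 1.511, 1.75]
ft_force: [0.4, 1.1, -0.4]
opening: 0.999
```

Run:
```python
from h import *
tilt();print(pose()[1][:,0].round(3));plan([.5598,.2713,.13],18)
t=cams.grab_frame("top");cv2.imwrite("pics/q.png",cv2.resize(t[140:260,120:264],(720,600),interpolation=cv2.INTER_CUBIC)[...,::-1])
s=cams.grab_frame("side");cv2.imwrite("pics/q2.png",cv2.resize(s[100:220,150:294],(720,600),interpolation=2)[...,::-1])
```

```text
t 30.05 tcp [0.5423 0.2908 0.1803] yang 19.9 rad 0.0058 lat 0.0599 q [ 0.276  0.4    1.462  0.063  1.274 -0.089] F [ 0.4  1.1 -0.4] op 0.999
[-0.011  0.059 -0.998]
t 30.05 tcp [0.5423 0.2908 0.1803] yang 19.87 tilt [-0.011  0.059 -0.998] open 0.999 F [ 0.4  1.1 -0.4] q [ 0.28  0.4   1.46  0.06  1.27 -0.09]
[[1.954, 0.372, 1.089], ('turn about tool x', np.float64(0.0326), 'alt', np.float64(-3.109))]
```

View pics/q.png

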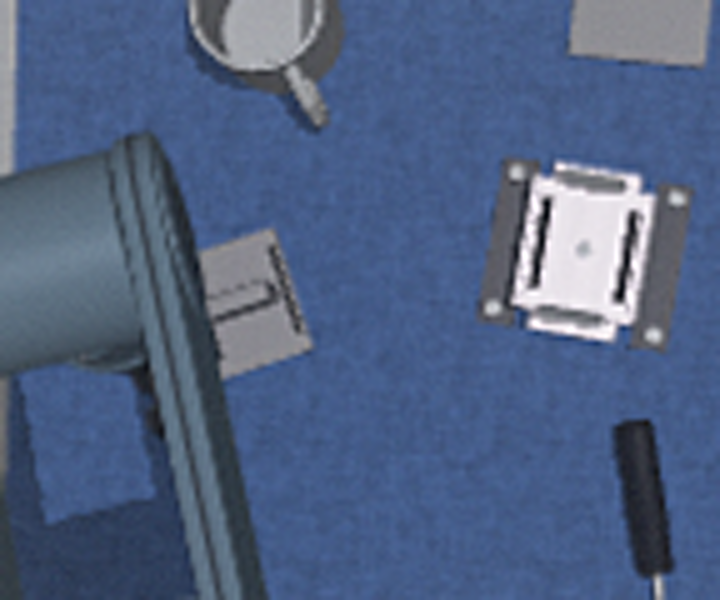

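View pics/q2.png

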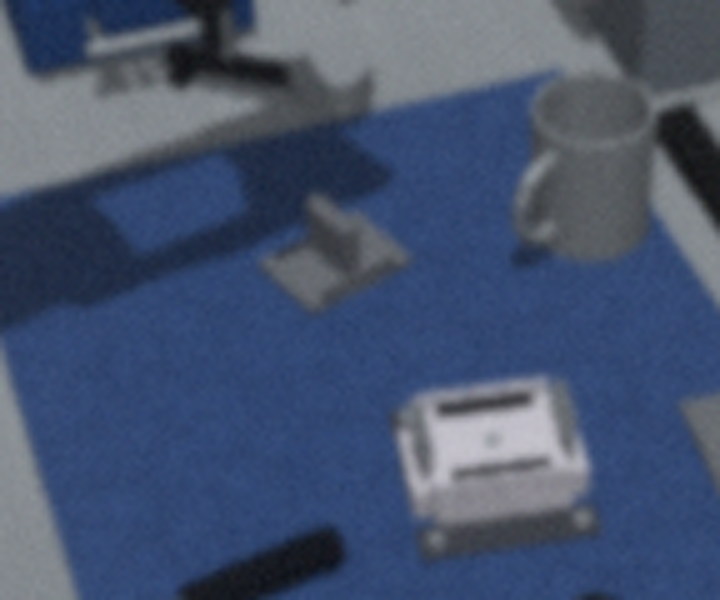

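Run:
```python
from h import *
t=cams.grab_frame("top").astype(float);s=cams.grab_frame("side").astype(float)
def wc(im,x0,y0,x1,y1,thr):
    g=im.mean(2)[y0:y1,x0:x1];bg=np.median(g);w=np.clip(bg-g-thr,0,None);yy,xx=np.mgrid[y0:y1,x0:x1];return np.array([(w*xx).sum(),(w*yy).sum()])/w.sum()
a=wc(t,232,186,241,194,12);b=wc(s,243,184,254,191,8)
print("pin",a,b,"tri",tri(a,b),plane("top",a,.03),plane("side",b,.03))
# cover side plate mask
sb=(s[...,2]-s[...,0]>25)
for a_ in comps(~sb,198,135,40,36,30): 
    print(a_); print([plane("side",u,.006).round(4).tolist() for u in cv2.boxPoints(a_[2])])
m=~sb;print("\n".join("".join("#" if m[y,x] else "." for x in range(196,238)) for y in range(134,166)))
```

```text
pin [236.15633423 189.24393531] [248.0617284 187.5308642] tri (array([0.59393622, 0.05101064, 0.03344011]), 0.0007706857723312724) [0.59369766 0.05128247 0.03      ] [0.59562966 0.05401431 0.03      ]
(np.int32(339), array([216.17, 150.78]), ((215.91465759277344, 151.73170471191406), (22.332847595214844, 19.99024200439453), 38.65980911254883))
[[0.5122, 0.2883, 0.006], [0.577, 0.3532, 0.006], [0.6103, 0.26, 0.006], [0.5464, 0.2008, 0.006]]
..........................................
..........................................
..........................................
..........................................
.................#........................
................####......................
...............######.....................
...............######.....................
...............#######....................
...............###########................
...............############...............
................############..............
................#############.............
................###############...........
..............##################..........
.............####################.........
...........#######################........
........###########################.......
.......############################.......
.......###########################........
........########################..........
.........#####################............
..........###################.............
...........###############................
............############..................
.............#########....................
...............######.....................
................###.......................
..........................................
..........................................
..........................................
..........................................
```

Run:
```python
from h import *
for u,v in(([250,206.5],[236.7,207.6]),([255,179.5],[266.2,202.9])):
    print(plane("top",u,.008).round(4),plane("side",v,.008).round(4),tri(u,v))
```

```text
[0.5392 0.0069 0.008 ] [0.5419 0.0079 0.008 ] (array([0.54022282, 0.00659596, 0.00991719]), 0.0016114838629339371)
[ 0.6274 -0.0094  0.008 ] [ 0.6315 -0.006   0.008 ] (array([ 0.62825953, -0.00981543,  0.01297097]), 0.001963884194465947)
```

Request:
apply_moves(steps=[[0,0.4,0.35,0.5,0.033],[0,0.5,0.2,0.5,0],[0,0.5,0,0,0],[0,0.3,0,0,0],[0,0,0,0,0]])

```text
time_s: 30.67
tool_pos: [0.5592, 0.2756, 0.135]
orientation: [3.0, 1.51, 1.736]
ft_force: [-0.2, 0.2, -0.4]
opening: 1.001
```

Run:
```python
from h import *
tilt();print(pose()[1][:,0].round(3));plan([.5605,.2733,.016],18)
s=cams.grab_frame("side");cv2.imwrite("pics/r.png",cv2.resize(s[100:190,170:278],(720,600),interpolation=2)[...,::-1])
```

```text
t 30.67 tcp [0.5592 0.2756 0.135 ] yang 17.5 rad 0.0048 lat 0.0606 q [ 0.244  0.454  1.496  0.065  1.188 -0.087] F [-0.2  0.2 -0.4] op 1.001
[-0.01   0.06  -0.998]
t 30.67 tcp [0.5592 0.2756 0.135 ] yang 17.54 tilt [-0.01   0.06  -0.998] open 1.001 F [-0.2  0.2 -0.4] q [ 0.24  0.45  1.5   0.07  1.19 -0.09]
[[4.746, -0.02, 0.39], ('turn about tool x', np.float64(-0.0081), 'alt', np.float64(3.134))]
```

View pics/r.png

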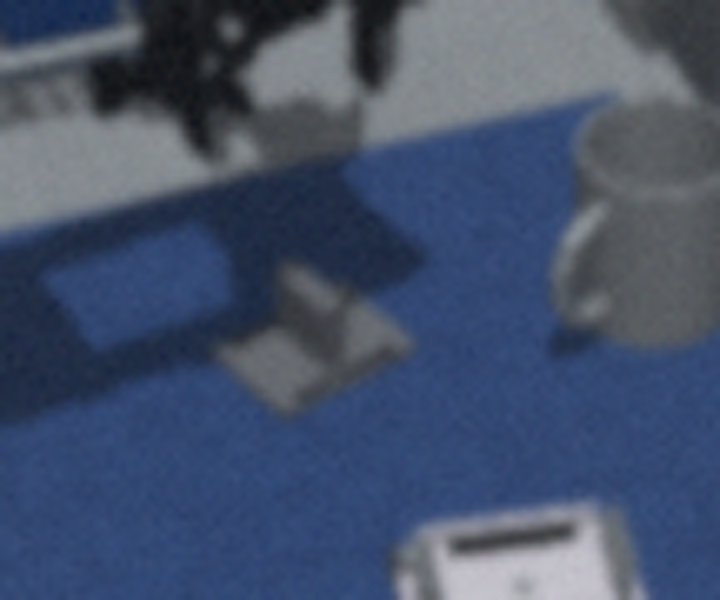

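Request:
apply_moves(steps=[[0,0.5,0,0.05,-0.008],[0,0.6,0,0.05,0],[0,0.6,0,0.05,0],[0,0.6,0,0.05,0],[0,0.5,0,0.05,0],[0,0.3,0,0.05,0],[0,0,0,0,0]])

```text
time_s: 31.3
tool_pos: [0.563, 0.2736, 0.0584]
orientation: [2.883, 1.509, 1.627]
ft_force: [-0.3, -0.6, -0.6]
opening: 1.001
```

Run:
```python
from h import *
tilt();print(pose()[1][:,0].round(3));plan([.5605,.2733,.016],18)
s=cams.grab_frame("side");cv2.imwrite("pics/r2.png",cv2.resize(s[100:190,170:278],(720,600),interpolation=2)[...,::-1])
```

```text
t 31.3 tcp [0.563  0.2736 0.0584] yang 18.0 rad 0.0113 lat 0.0608 q [ 0.239  0.535  1.572  0.071  1.024 -0.112] F [-0.3 -0.6 -0.6] op 1.001
[-0.003  0.062 -0.998]
t 31.3 tcp [0.563  0.2736 0.0584] yang 18.0 tilt [-0.003  0.062 -0.998] open 1.001 F [-0.3 -0.6 -0.6] q [ 0.24  0.54  1.57  0.07  1.02 -0.11]
[[1.693, -0.125, 0.08], ('turn about tool x', np.float64(0.0001), 'alt', np.float64(-3.142))]
```

View pics/r2.png

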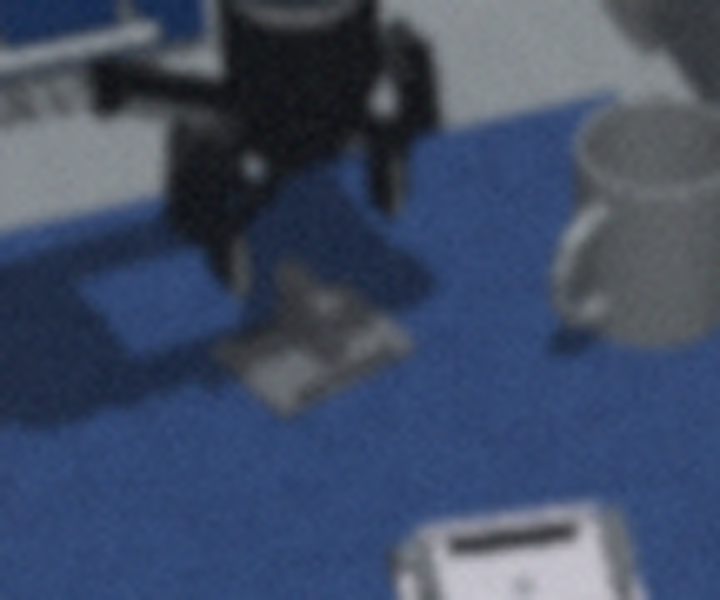

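Request:
apply_moves(steps=[[0,0.4,-0.06,0.03,0],[0,0.4,-0.06,0.03,0],[0,0.4,0,0.02,0],[0,0.3,0,0,0],[0,0,0,0,0]])

```text
time_s: 31.77
tool_pos: [0.563, 0.2738, 0.0214]
orientation: [2.778, 1.507, 1.522]
ft_force: [-0.1, -1.0, 0.4]
opening: 1.002
```

Run:
```python
from h import *
tilt();print(pose()[1][:,0].round(3));plan([.5605,.2733,.016],18)
```

```text
t 31.77 tcp [0.563  0.2738 0.0214] yang 18.0 rad 0.0181 lat 0.0609 q [ 0.24   0.578  1.606  0.075  0.941 -0.119] F [-0.1 -1.   0.4] op 1.002
[ 0.003  0.063 -0.998]
t 31.77 tcp [0.563  0.2738 0.0214] yang 18.0 tilt [ 0.003  0.063 -0.998] open 1.002 F [-0.1 -1.   0.4] q [ 0.24  0.58  1.61  0.08  0.94 -0.12]
[[0.214, -0.106, 0.002], ('turn about tool x', np.float64(-0.0), 'alt', np.float64(3.142))]
```

Request:
apply_moves(steps=[[0,0.2,-0.1,0,0],[0,0,0,0,0],[180,0,0,0,0],[220,0,0,0,0],[255,0,0,0,0],[255,0,0,0,0],[255,0,0,0,0],[255,0,0,0,0]], force=100)

```text
time_s: 32.43
tool_pos: [0.5611, 0.2737, 0.0166]
orientation: [2.758, 1.507, 1.502]
ft_force: [-5.4, -2.4, 23.4]
opening: 0.15
```

Request:
apply_moves(steps=[[255,0,0,0,0],[255,0,0,0,0],[255,0,0,0,0]])

```text
time_s: 32.68
tool_pos: [0.5613, 0.2737, 0.0174]
orientation: [2.746, 1.507, 1.49]
ft_force: [0.3, 0.1, -0.7]
opening: 0.149
```

Run:
```python
from h import *
tilt();print(pose()[1][:,0].round(3))
s=cams.grab_frame("side");cv2.imwrite("pics/s.png",cv2.resize(s[100:190,170:278],(720,600),interpolation=2)[...,::-1])
```

```text
t 32.68 tcp [0.5613 0.2737 0.0174] yang 18.0 rad 0.0202 lat 0.0609 q [ 0.24   0.58   1.615  0.076  0.927 -0.12 ] F [ 0.3  0.1 -0.7] op 0.149
[ 0.005  0.064 -0.998]
```

View pics/s.png

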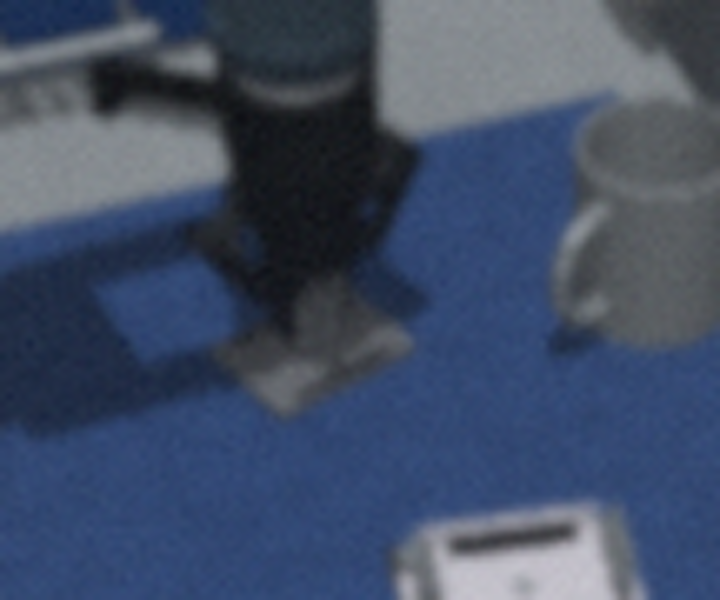

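```bash
python3 - <<'E'
from h import *
p,R,s=pose();np.save("Rg.npy",R);np.save("pg.npy",p)
off=R.T@(np.array([.5612,.2725,0])-p);print("cover underside centre in tool frame",off)
np.save("off.npy",off)
E
cat >> h.py <<'E'
def cov():
    Rg=np.load("Rg.npy");off=np.load("off.npy");p,R,s=pose();n=R@Rg.T@np.array([0,0,1.]);c=p+R@off;x=R@Rg.T@np.array([np.cos(np.radians(18)),np.sin(np.radians(18)),0])
    print("cover c",c.round(4),"normal",n.round(4),"yaw",np.degrees(np.arctan2(x[1],x[0])).round(2)); tilt(); return c
E
```

```text
cover underside centre in tool frame [ 0.01723437 -0.00088742  0.00214604]
```

Request:
apply_moves(steps=[[255,-0.4,0,0,0],[255,-0.7,0,0,0],[255,-0.8,0,0,0],[255,-0.8,0,0,0],[255,-0.8,0,0,0],[255,-0.5,0,0,0],[255,-0.2,0,0,0]])

```text
time_s: 33.32
tool_pos: [0.5583, 0.2659, 0.1262]
orientation: [2.861, 1.509, 1.605]
ft_force: [0.2, -0.3, -1.0]
opening: 0.15
```

Run:
```python
from h import *
c=cov();p=pose()[0];print(pose()[1][:,0].round(3))
rows(p+np.array([.593,.0516,.07])-c,-9.8,14,zc=.0004)
s=cams.grab_frame("side");cv2.imwrite("pics/u.png",cv2.resize(s[90:210,150:294],(720,600),interpolation=2)[...,::-1])
```

```text
cover c [0.5581 0.2646 0.1089] normal [0.0072 0.002  1.    ] yaw 18.0
t 33.32 tcp [0.5583 0.2659 0.1262] yang 18.0 rad 0.012 lat 0.0608 q [ 0.229  0.45   1.527  0.066  1.154 -0.113] F [ 0.2 -0.3 -1. ] op 0.15
[-0.002  0.062 -0.998]
[255, 0.06, -0.1, 0.61, 0.035], [255, 0.06, -0.07, 0.62, 0.035], [255, 0.06, -0.05, 0.62, 0.035], [255, 0.06, -0.03, 0.62, 0.035], [255, 0.06, -0.01, 0.62, 0.035], [255, 0.06, 0.01, 0.62, 0.035], [255, 0.06, 0.03, 0.62, 0.035], [255, 0.06, 0.06, 0.62, 0.035], [255, 0.06, 0.08, 0.62, 0.035], [255, 0.06, 0.1, 0.61, 0.035], [255, 0.06, 0.12, 0.61, 0.035], [255, 0.06, 0.14, 0.61, 0.035], [255, 0.06, 0.16, 0.6, 0.035], [255, 0.06, 0.18, 0.59, 0.035], 
mm/row 15.602085666521708
```

View pics/u.png

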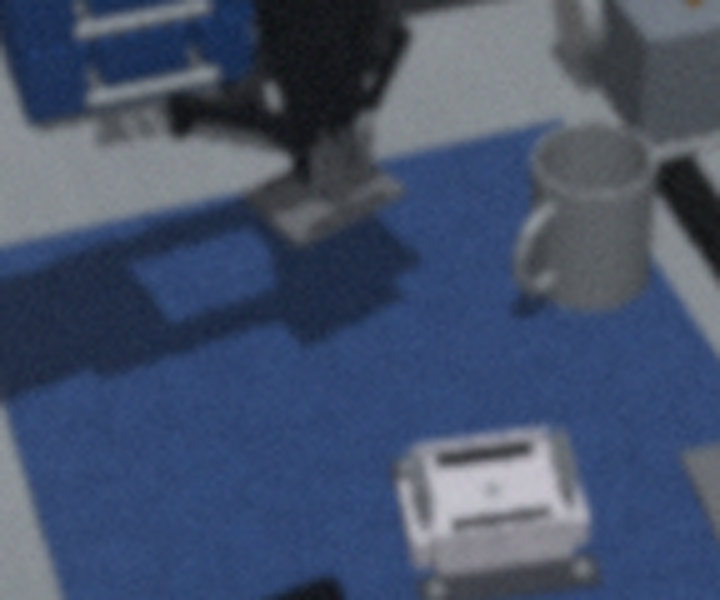

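Request:
apply_moves(steps=[[255,-0.02,-0.1,0.61,0.035],[255,-0.02,-0.07,0.62,0.035],[255,-0.02,-0.05,0.62,0.035],[255,-0.02,-0.03,0.62,0.035],[255,-0.02,-0.01,0.62,0.035],[255,-0.02,0.01,0.62,0.035],[255,-0.02,0.03,0.62,0.035],[255,-0.02,0.06,0.62,0.035]])

```text
time_s: 34.03
tool_pos: [0.5751, 0.1382, 0.1185]
orientation: [-3.036, 1.507, 1.697]
ft_force: [-0.6, 0.2, 0.4]
opening: 0.149
```

Request:
apply_moves(steps=[[255,-0.02,0.08,0.62,0.035],[255,-0.02,0.1,0.61,0.035],[255,-0.02,0.12,0.61,0.035],[255,-0.02,0.14,0.5,0.035],[255,-0.02,0.1,0.4,0.03],[255,0,0,0.1,0]])

```text
time_s: 34.53
tool_pos: [0.5822, 0.0566, 0.1105]
orientation: [-2.698, 1.506, 1.844]
ft_force: [0.6, 0.6, -1.4]
opening: 0.15
```

Run:
```python
from h import *
c=cov();p=pose()[0];print(pose()[1][:,0].round(3))
plan(p+np.array([.593,.0516,.07])-c,-9.8)
s=cams.grab_frame("side");cv2.imwrite("pics/v.png",cv2.resize(s[130:230,190:310],(720,600),interpolation=2)[...,::-1])
```

```text
cover c [0.5807 0.0557 0.0932] normal [ 0.0519 -0.0084  0.9986] yaw -9.75
t 34.53 tcp [0.5822 0.0566 0.1105] yang -9.7 rad -0.0255 lat 0.0598 q [-0.131  0.432  1.598  0.066  1.137  0.011] F [ 0.6  0.6 -1.4] op 0.15
[-0.018  0.063 -0.998]
t 34.53 tcp [0.5822 0.0566 0.1105] yang -9.73 tilt [-0.018  0.063 -0.998] open 0.15 F [ 0.6  0.6 -1.4] q [-0.13  0.43  1.6   0.07  1.14  0.01]
[[0.907, 0.539, 0.132], ('turn about tool x', np.float64(0.0013), 'alt', np.float64(-3.14))]
```

View pics/v.png

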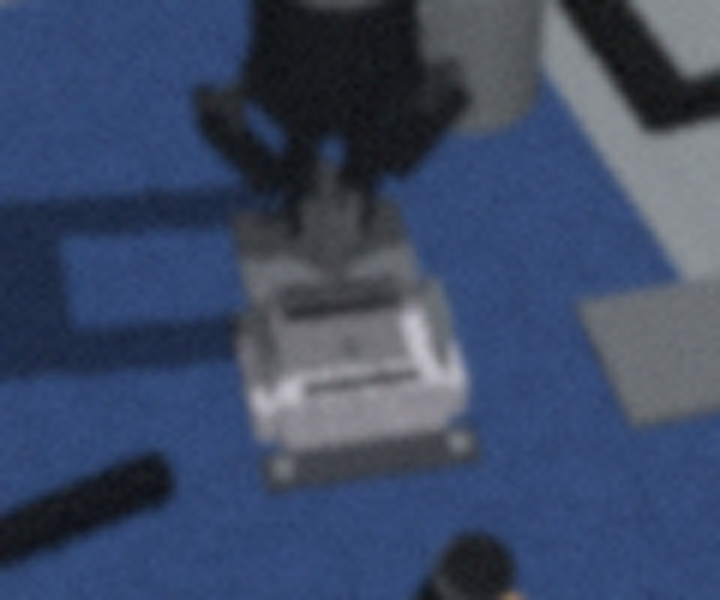

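Request:
apply_moves(steps=[[255,-0.8,0.4,0,0],[255,-0.9,0.8,0,0],[255,-0.9,0.9,0,0],[255,-0.9,0.9,0,0],[255,-0.9,0.9,0,0],[255,-0.6,0.9,0,0],[255,-0.2,0.9,0,0],[255,0,0.8,0,0]])

```text
time_s: 35.25
tool_pos: [0.7428, 0.0278, 0.2375]
orientation: [-2.566, 1.497, 1.986]
ft_force: [0.9, 0.5, -1.3]
opening: 0.15
```

Run:
```python
from h import *
cov()
```

```text
cover c [0.7411 0.027  0.2202] normal [ 0.0637 -0.0133  0.9979] yaw -9.14
t 35.25 tcp [0.7428 0.0278 0.2375] yang -9.1 rad -0.0392 lat 0.0629 q [-0.143  0.64   0.929  0.063  1.611  0.019] F [ 0.9  0.5 -1.3] op 0.15
```

Request:
apply_moves(steps=[[255,-0.2,0.6,0,0],[255,-0.2,0.6,0,0],[255,-0.2,0.5,0,0],[255,-0.2,0.4,0,0],[255,-0.1,0.3,0,0],[255,-0.1,0.3,0,0]])

```text
time_s: 35.75
tool_pos: [0.8145, 0.0212, 0.2571]
orientation: [-2.551, 1.492, 2.009]
ft_force: [0.1, 0.6, -1.8]
opening: 0.149
```

Run:
```python
from h import *
cov()
```

```text
cover c [0.8127 0.0205 0.2398] normal [ 0.0666 -0.0161  0.9977] yaw -8.63
t 35.75 tcp [0.8145 0.0212 0.2571] yang -8.6 rad -0.0428 lat 0.0656 q [-0.139  0.816  0.562  0.068  1.806  0.027] F [ 0.1  0.6 -1.8] op 0.149
```

Request:
apply_moves(steps=[[255,-0.3,0.3,0,0],[255,-0.3,0.3,0,0],[255,-0.3,0.3,0,0],[255,-0.2,0.3,0,0],[255,-0.1,0.3,0,0],[255,-0.1,0.3,0,0]])

```text
time_s: 36.25
tool_pos: [0.8519, 0.0199, 0.2765]
orientation: [-2.495, 1.484, 2.076]
ft_force: [-1.2, 0.2, -2.6]
opening: 0.143
```

Run:
```python
from h import *
cov()
```

```text
cover c [0.85   0.0192 0.2592] normal [ 0.0747 -0.0206  0.997 ] yaw -8.06
t 36.25 tcp [0.8519 0.0199 0.2765] yang -8.0 rad -0.0518 lat 0.0694 q [-0.136  0.98   0.191  0.077  2.021  0.038] F [-1.2  0.2 -2.6] op 0.143
```

Request:
apply_moves(steps=[[255,-0.1,0.4,0,0],[255,-0.1,0.4,0,0],[255,-0.1,0.4,0,0],[255,-0.1,0.4,0,0],[255,-0.1,0.4,0,0]])

```text
time_s: 36.67
tool_pos: [0.8692, 0.0145, 0.2707]
orientation: [-2.986, 1.494, 1.586]
ft_force: [-0.2, -0.4, -1.5]
opening: 0.146
```

Run:
```python
from h import *
cov()
```

```text
cover c [0.868  0.0138 0.2534] normal [ 0.0339 -0.0216  0.9992] yaw -7.97
t 36.67 tcp [0.8692 0.0145 0.2707] yang -8.0 rad -0.0121 lat 0.0758 q [-0.142  0.988  0.188  0.083  1.976  0.029] F [-0.2 -0.4 -1.5] op 0.146
```

Request:
apply_moves(steps=[[255,-0.1,0.4,0,0],[255,-0.1,0.4,0,0],[255,-0.1,0.3,0,0]])

```text
time_s: 36.92
tool_pos: [0.8778, 0.0097, 0.2705]
orientation: [2.989, 1.491, 1.278]
ft_force: [-0.0, 0.2, -1.5]
opening: 0.148
```

Run:
```python
from h import *
c=cov();p=pose()[0]
rows(p+np.array([.593,.0516,.085])-c,-9.8,14,zc=.0004)
```

```text
cover c [0.877  0.009  0.2532] normal [ 0.0096 -0.0215  0.9997] yaw -8.07
t 36.92 tcp [0.8778 0.0097 0.2705] yang -8.1 rad 0.0116 lat 0.0792 q [-0.148  0.989  0.188  0.085  1.952  0.025] F [-0.   0.2 -1.5] op 0.148
[255, 0.45, -0.83, 0.03, 0.002], [255, 0.45, -0.83, 0.03, 0.002], [255, 0.45, -0.83, 0.03, 0.002], [255, 0.45, -0.83, 0.03, 0.002], [255, 0.45, -0.83, 0.04, 0.002], [255, 0.45, -0.83, 0.04, 0.002], [255, 0.45, -0.83, 0.04, 0.002], [255, 0.45, -0.83, 0.04, 0.002], [255, 0.45, -0.83, 0.04, 0.002], [255, 0.45, -0.83, 0.05, 0.002], [255, 0.45, -0.83, 0.05, 0.002], [255, 0.45, -0.83, 0.05, 0.002], [255, 0.45, -0.83, 0.05, 0.002], [255, 0.45, -0.82, 0.05, 0.002], 
mm/row 23.57232764762562
```

Request:
apply_moves(steps=[[255,0.1,-0.3,0.02,0.002],[255,0.2,-0.6,0.02,0.002],[255,0.4,-0.83,0.03,0.002],[255,0.45,-0.83,0.04,0.002],[255,0.45,-0.83,0.04,0.002],[255,0.45,-0.83,0.04,0.002],[255,0.45,-0.83,0.04,0.002],[255,0.45,-0.83,0.04,0.002]])

```text
time_s: 37.58
tool_pos: [0.7321, 0.0274, 0.1926]
orientation: [2.816, 1.487, 1.084]
ft_force: [0.3, -1.2, -1.0]
opening: 0.148
```

Run:
```python
from h import *
c=cov();p=pose()[0]
rows(p+np.array([.593,.0516,.085])-c,-9.8,6,zc=.0004)
```

```text
cover c [0.7316 0.0267 0.1752] normal [-0.0054 -0.0197  0.9998] yaw -9.26
t 37.58 tcp [0.7321 0.0274 0.1926] yang -9.3 rad 0.0274 lat 0.0793 q [-0.153  0.589  1.126  0.081  1.4   -0.005] F [ 0.3 -1.2 -1. ] op 0.148
[255, 0.56, -0.95, 0.03, 0.002], [255, 0.56, -0.95, 0.03, 0.002], [255, 0.56, -0.95, 0.03, 0.002], [255, 0.56, -0.95, 0.03, 0.002], [255, 0.56, -0.95, 0.04, 0.002], [255, 0.56, -0.95, 0.04, 0.002], 
mm/row 27.658103828943897
```

Request:
apply_moves(steps=[[255,0.4,-0.9,0.03,0.002],[255,0.4,-0.9,0.03,0.002],[255,0.4,-0.9,0.03,0.002],[255,0.4,-0.9,0.03,0.002],[255,0.3,-0.9,0.03,0],[255,0.1,-0.5,0,0],[255,0,0,0,0]])

```text
time_s: 38.17
tool_pos: [0.5989, 0.0493, 0.1376]
orientation: [2.808, 1.486, 1.067]
ft_force: [-0.5, -0.3, -1.3]
opening: 0.147
```

Run:
```python
from h import *
c=cov();p=pose()[0]
plan(p+np.array([.593,.0516,.065])-c,-9.8)
s=cams.grab_frame("side");cv2.imwrite("pics/w.png",cv2.resize(s[130:230,190:310],(720,600),interpolation=2)[...,::-1])
```

```text
cover c [0.5983 0.0486 0.1202] normal [-0.0064 -0.0198  0.9998] yaw -9.8
t 38.17 tcp [0.5989 0.0493 0.1376] yang -9.8 rad 0.0291 lat 0.0792 q [-0.151  0.398  1.58   0.087  1.136 -0.017] F [-0.5 -0.3 -1.3] op 0.147
t 38.17 tcp [0.5989 0.0493 0.1376] yang -9.81 tilt [ 0.041  0.074 -0.996] open 0.147 F [-0.5 -0.3 -1.3] q [-0.15  0.4   1.58  0.09  1.14 -0.02]
[[2.201, -0.292, 0.093], ('turn about tool x', np.float64(-0.0002), 'alt', np.float64(3.141))]
```

View pics/w.png

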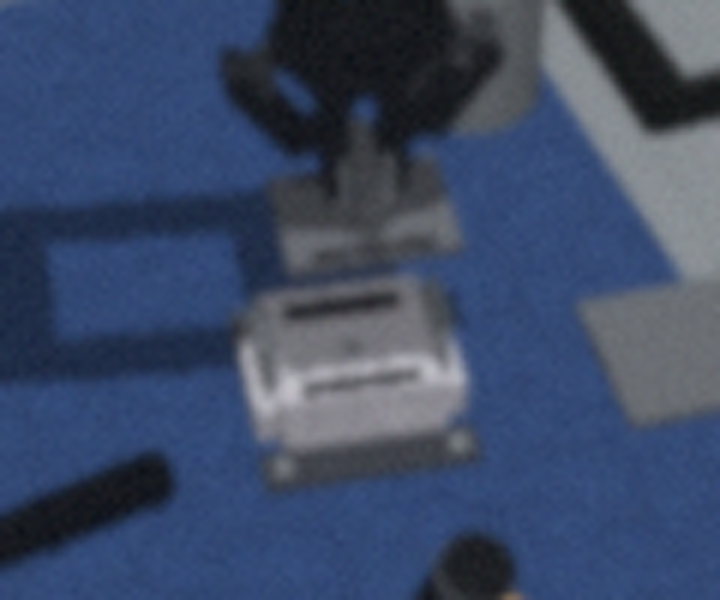

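Request:
apply_moves(steps=[[255,0.5,-0.1,0.02,0],[255,0.5,-0.1,0.02,0],[255,0.4,-0.1,0.02,0],[255,0.2,0,0,0],[255,0,0,0,0]])

```text
time_s: 38.63
tool_pos: [0.6024, 0.0498, 0.1014]
orientation: [2.64, 1.479, 0.898]
ft_force: [0.2, 0.7, -0.9]
opening: 0.148
```

Run:
```python
from h import *
c=cov();p=pose()[0]
plan(p+np.array([.593,.0516,.065])-c,-9.8)
s=cams.grab_frame("side");cv2.imwrite("pics/x.png",cv2.resize(s[140:220,200:296],(720,600),interpolation=2)[...,::-1])
cv2.imwrite("pics/xraw.png",s[...,::-1])
```

```text
cover c [0.6022 0.049  0.084 ] normal [-0.0226 -0.0173  0.9996] yaw -9.89
t 38.63 tcp [0.6024 0.0498 0.1014] yang -9.9 rad 0.0456 lat 0.0791 q [-0.149  0.433  1.626  0.092  1.039 -0.023] F [ 0.2  0.7 -0.9] op 0.148
t 38.63 tcp [0.6024 0.0498 0.1014] yang -9.9 tilt [ 0.057  0.071 -0.996] open 0.148 F [ 0.2  0.7 -0.9] q [-0.15  0.43  1.63  0.09  1.04 -0.02]
[[0.744, -0.412, 0.022], ('turn about tool x', np.float64(-0.0018), 'alt', np.float64(3.14))]
```

View pics/x.png

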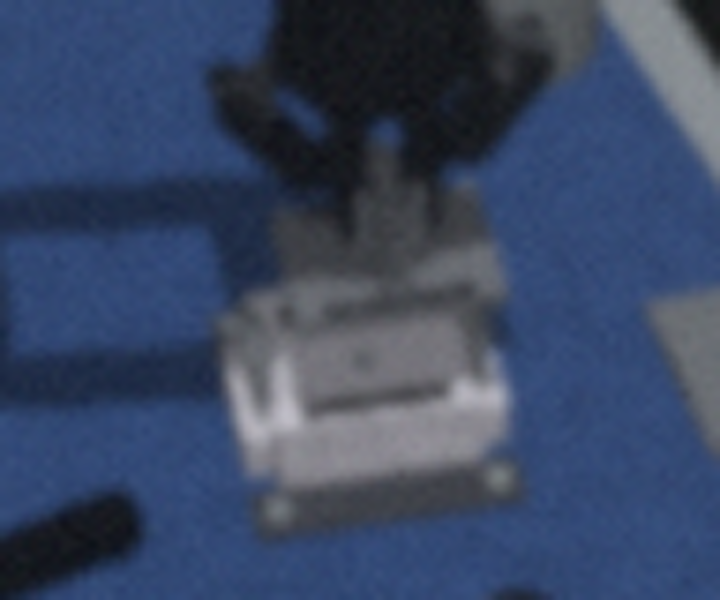

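Request:
apply_moves(steps=[[255,0,-0.2,0,0],[255,0,-0.2,0,0],[255,0,0,0,0],[255,0,0,0,0],[255,0,0,0,0],[255,0,0,0,0],[255,0,0,0,0],[255,0,0,0,0]])

```text
time_s: 39.35
tool_pos: [0.5944, 0.0511, 0.1042]
orientation: [2.589, 1.476, 0.847]
ft_force: [0.2, -0.6, -1.0]
opening: 0.147
```

Run:
```python
from h import *
c=cov();p=pose()[0]
plan(p+np.array([.593,.0516,.065])-c,-9.8)
```

```text
cover c [0.5942 0.0503 0.0868] normal [-0.0281 -0.0165  0.9995] yaw -9.91
t 39.35 tcp [0.5944 0.0511 0.1042] yang -9.9 rad 0.0512 lat 0.0791 q [-0.149  0.414  1.648  0.092  1.03  -0.024] F [ 0.2 -0.6 -1. ] op 0.147
t 39.35 tcp [0.5944 0.0511 0.1042] yang -9.92 tilt [ 0.062  0.071 -0.996] open 0.147 F [ 0.2 -0.6 -1. ] q [-0.15  0.41  1.65  0.09  1.03 -0.02]
[[0.869, -0.099, 0.028], ('turn about tool x', np.float64(-0.0021), 'alt', np.float64(3.14))]
```

Request:
apply_moves(steps=[[255,0.4,-0.12,0,0],[255,0.4,-0.08,0,0],[255,0.3,-0.06,0,0],[255,0.2,0,0,0]])

```text
time_s: 39.68
tool_pos: [0.5911, 0.0545, 0.07]
orientation: [2.553, 1.474, 0.811]
ft_force: [5.6, -1.2, 3.9]
opening: 0.148
```

Run:
```python
from h import *
c=cov();p=pose()[0]
plan(p+np.array([.593,.0516,.045])-c,-9.8)
s=cams.grab_frame("side");cv2.imwrite("pics/y.png",cv2.resize(s[140:220,200:296],(720,600),interpolation=2)[...,::-1])
```

```text
cover c [0.591  0.0537 0.0526] normal [-0.0321 -0.0158  0.9994] yaw -9.92
t 39.68 tcp [0.5911 0.0545 0.07  ] yang -9.9 rad 0.0557 lat 0.0787 q [-0.144  0.448  1.694  0.097  0.946 -0.028] F [ 5.6 -1.2  3.9] op 0.148
t 39.68 tcp [0.5911 0.0545 0.07  ] yang -9.93 tilt [ 0.066  0.07  -0.995] open 0.148 F [ 5.6 -1.2  3.9] q [-0.14  0.45  1.69  0.1   0.95 -0.03]
[[0.302, 0.079, 0.095], ('turn about tool x', np.float64(-0.0022), 'alt', np.float64(3.139))]
```

View pics/y.png

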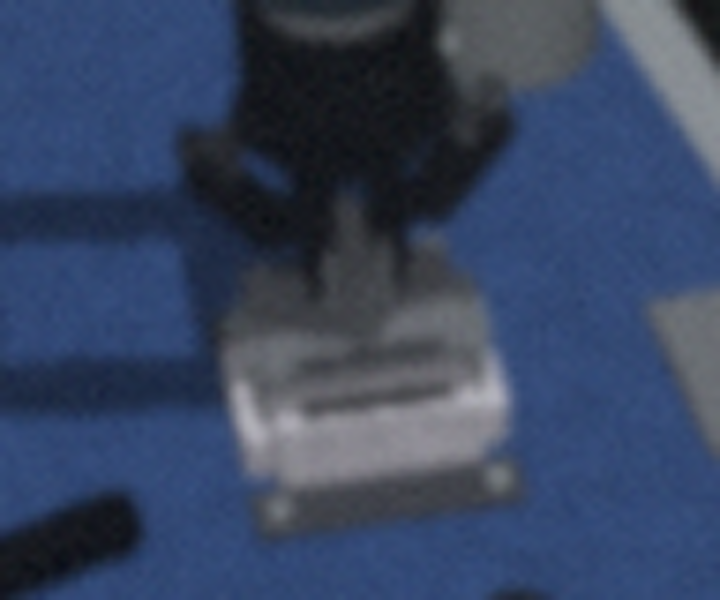

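Request:
apply_moves(steps=[[255,0,0.12,0.04,0],[255,0.15,0.04,0.02,0],[255,0.15,0,0,0]])

```text
time_s: 39.98
tool_pos: [0.5957, 0.0528, 0.062]
orientation: [2.562, 1.475, 0.82]
ft_force: [-5.5, -0.1, 10.2]
opening: 0.152
```

Run:
```python
from h import *
c=cov();p=pose()[0]
plan(p+np.array([.593,.0516,.040])-c,-9.8)
s=cams.grab_frame("side");cv2.imwrite("pics/y2.png",cv2.resize(s[140:220,200:296],(720,600),interpolation=2)[...,::-1])
```

```text
cover c [0.5956 0.0521 0.0446] normal [-0.0312 -0.0161  0.9994] yaw -9.91
t 39.98 tcp [0.5957 0.0528 0.062 ] yang -9.9 rad 0.0546 lat 0.079 q [-0.146  0.466  1.688  0.098  0.935 -0.031] F [-5.5 -0.1 10.2] op 0.152
t 39.98 tcp [0.5957 0.0528 0.062 ] yang -9.92 tilt [ 0.066  0.07  -0.995] open 0.152 F [-5.5 -0.1 10.2] q [-0.15  0.47  1.69  0.1   0.94 -0.03]
[[0.175, -0.11, 0.05], ('turn about tool x', np.float64(-0.002), 'alt', np.float64(3.14))]
```

View pics/y2.png

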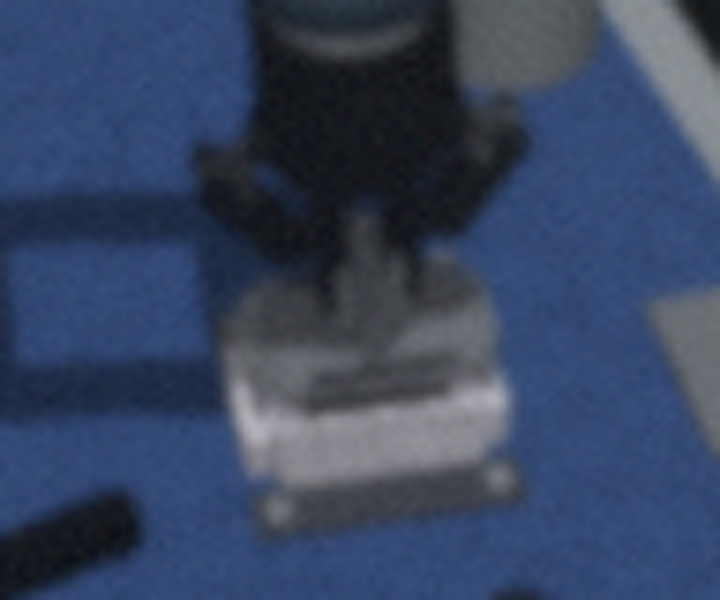

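Request:
apply_moves(steps=[[255,0.3,-0.06,0,0],[255,0.35,0,0,0],[255,0.35,0,0,0]])

```text
time_s: 40.28
tool_pos: [0.5956, 0.0545, 0.0464]
orientation: [2.554, 1.475, 0.815]
ft_force: [-43.7, -8.4, 133.3]
opening: 0.146
```

Run:
```python
from h import *
c=cov();p=pose()[0]
plan(p+np.array([.593,.0516,.036])-c,-9.8)
s=cams.grab_frame("side");cv2.imwrite("pics/y3.png",cv2.resize(s[140:220,200:296],(720,600),interpolation=2)[...,::-1])
```

```text
cover c [0.5955 0.0537 0.029 ] normal [-0.0315 -0.0155  0.9994] yaw -9.74
t 40.28 tcp [0.5956 0.0545 0.0464] yang -9.8 rad 0.0551 lat 0.0783 q [-0.143  0.486  1.701  0.1    0.902 -0.034] F [-43.7  -8.4 133.3] op 0.146
t 40.28 tcp [0.5956 0.0545 0.0464] yang -9.75 tilt [ 0.066  0.07  -0.995] open 0.146 F [-43.7  -8.4 133.3] q [-0.14  0.49  1.7   0.1   0.9  -0.03]
[[-0.29, -0.071, 0.078], ('turn about tool x', np.float64(0.0008), 'alt', np.float64(-3.141))]
```

View pics/y3.png

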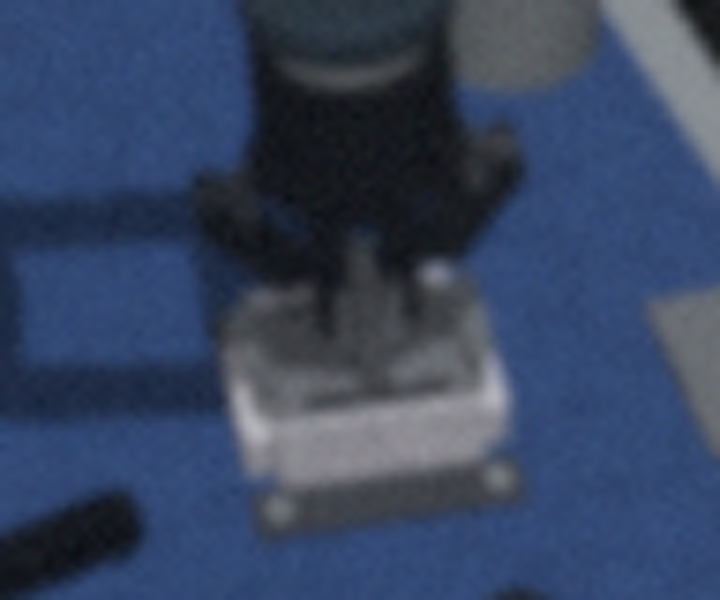

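That read 133 N, a force spike above the 120 N wrist limit. I'm relaxing the push straight away.

Request:
apply_moves(steps=[[255,0,0,0,0]])

```text
time_s: 40.42
tool_pos: [0.5959, 0.0547, 0.05]
orientation: [2.535, 1.473, 0.796]
ft_force: [-2.8, -0.0, 5.3]
opening: 0.147
```

Run:
```python
from h import *
c=cov()
```

```text
cover c [0.5959 0.0539 0.0326] normal [-0.0344 -0.0158  0.9993] yaw -9.76
t 40.42 tcp [0.5959 0.0547 0.05  ] yang -9.8 rad 0.0579 lat 0.079 q [-0.143  0.48   1.7    0.101  0.906 -0.034] F [-2.8 -0.   5.3] op 0.147
```

Request:
apply_moves(steps=[[255,0.04,0,0,0],[255,0.04,0,0,0],[255,0.04,0,0,0]])

```text
time_s: 40.67
tool_pos: [0.596, 0.0547, 0.0494]
orientation: [2.523, 1.472, 0.784]
ft_force: [-2.3, -0.3, 7.0]
opening: 0.146
```

Run:
```python
from h import *
c=cov()
s=cams.grab_frame("side");cv2.imwrite("pics/y4.png",cv2.resize(s[145:205,208:280],(720,600),interpolation=2)[...,::-1])
```

```text
cover c [0.596  0.054  0.0321] normal [-0.0358 -0.0156  0.9992] yaw -9.75
t 40.67 tcp [0.596  0.0547 0.0494] yang -9.8 rad 0.0594 lat 0.079 q [-0.142  0.48   1.702  0.101  0.902 -0.035] F [-2.3 -0.3  7. ] op 0.146
```

View pics/y4.png

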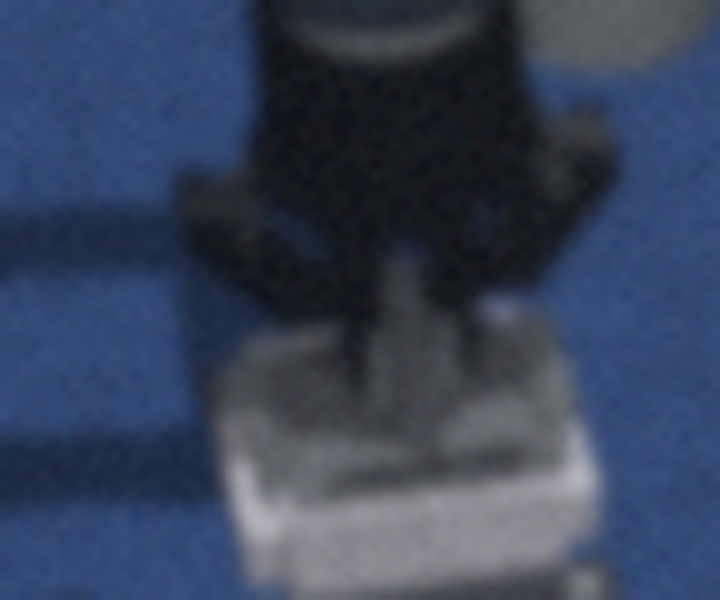

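Request:
apply_moves(steps=[[255,0.06,-0.06,0,0],[255,0.06,-0.04,0,0],[255,0.06,0,0,0]])

```text
time_s: 40.97
tool_pos: [0.5963, 0.0547, 0.0469]
orientation: [2.49, 1.47, 0.751]
ft_force: [-10.8, -1.2, 28.6]
opening: 0.146
```

Run:
```python
from h import *
c=cov();print(np.round(read_state()["ft_force"],1),np.round(read_state()["ft_torque"],2))
```

```text
cover c [0.5964 0.0539 0.0296] normal [-0.0398 -0.0148  0.9991] yaw -9.76
t 40.97 tcp [0.5963 0.0547 0.0469] yang -9.8 rad 0.0634 lat 0.0788 q [-0.142  0.482  1.706  0.101  0.892 -0.036] F [-10.8  -1.2  28.6] op 0.146
[-10.8  -1.2  28.6] [0.25 2.55 0.18]
```

Request:
apply_moves(steps=[[255,0,-0.12,0,0],[255,0,-0.06,0,0]])

```text
time_s: 41.13
tool_pos: [0.5958, 0.0547, 0.0492]
orientation: [2.433, 1.464, 0.694]
ft_force: [-1.6, -0.3, 7.9]
opening: 0.15
```

Run:
```python
from h import *
c=cov();print(np.round(read_state()["ft_force"],1),np.round(read_state()["ft_torque"],2))
```

```text
cover c [0.596  0.0539 0.0318] normal [-0.0476 -0.0138  0.9988] yaw -9.79
t 41.13 tcp [0.5958 0.0547 0.0492] yang -9.8 rad 0.0712 lat 0.0789 q [-0.142  0.475  1.713  0.102  0.885 -0.036] F [-1.6 -0.3  7.9] op 0.15
[-1.6 -0.3  7.9] [0.13 0.46 0.03]
```

Request:
apply_moves(steps=[[255,0.03,0.12,0,0],[255,0.03,0.12,0,0]])

```text
time_s: 41.3
tool_pos: [0.5971, 0.0548, 0.0474]
orientation: [2.512, 1.471, 0.773]
ft_force: [-9.5, -0.9, 12.7]
opening: 0.148
```

Run:
```python
from h import *
c=cov();print(np.round(read_state()["ft_force"],1),np.round(read_state()["ft_torque"],2))
```

```text
cover c [0.5972 0.0541 0.03  ] normal [-0.0374 -0.0156  0.9992] yaw -9.73
t 41.3 tcp [0.5971 0.0548 0.0474] yang -9.7 rad 0.0609 lat 0.0793 q [-0.142  0.484  1.702  0.102  0.897 -0.036] F [-9.5 -0.9 12.7] op 0.148
[-9.5 -0.9 12.7] [0.14 2.11 0.15]
```

Request:
apply_moves(steps=[[255,0.03,0.14,0,0],[255,0.03,0.14,0,0],[255,0.03,0.14,0,0]])

```text
time_s: 41.55
tool_pos: [0.5976, 0.0547, 0.0464]
orientation: [2.714, 1.483, 0.978]
ft_force: [-14.6, -1.8, 23.2]
opening: 0.147
```

Run:
```python
from h import *
c=cov();print(np.round(read_state()["ft_force"],1),np.round(read_state()["ft_torque"],2))
s=cams.grab_frame("side");cv2.imwrite("pics/y5.png",cv2.resize(s[145:205,208:280],(720,600),interpolation=2)[...,::-1])
```

```text
cover c [0.5973 0.054  0.029 ] normal [-0.0151 -0.0186  0.9997] yaw -9.57
t 41.55 tcp [0.5976 0.0547 0.0464] yang -9.6 rad 0.0383 lat 0.0791 q [-0.142  0.497  1.681  0.099  0.928 -0.034] F [-14.6  -1.8  23.2] op 0.147
[-14.6  -1.8  23.2] [0.33 2.97 0.05]
```

View pics/y5.png

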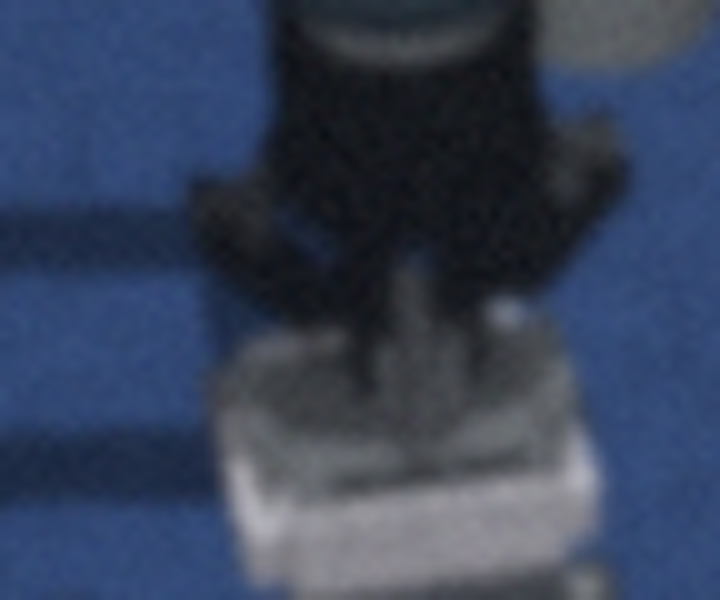

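Request:
apply_moves(steps=[[255,0,0,0,0],[255,0.02,-0.03,0,0]])

```text
time_s: 41.77
tool_pos: [0.597, 0.0548, 0.0471]
orientation: [2.725, 1.483, 0.989]
ft_force: [-0.3, -0.4, 8.8]
opening: 0.148
```

Run:
```python
from h import *
c=cov();print(np.round(read_state()["ft_force"],1),np.round(read_state()["ft_torque"],2))
```

```text
cover c [0.5966 0.0541 0.0297] normal [-0.0142 -0.019   0.9997] yaw -9.59
t 41.77 tcp [0.597  0.0548 0.0471] yang -9.6 rad 0.0374 lat 0.0794 q [-0.142  0.495  1.681  0.099  0.93  -0.034] F [-0.3 -0.4  8.8] op 0.148
[-0.3 -0.4  8.8] [ 0.06  0.34 -0.07]
```

Request:
apply_moves(steps=[[255,0.03,-0.02,0,0],[255,0.03,0,0,0],[255,0.03,0,0,0]])

```text
time_s: 42.02
tool_pos: [0.5971, 0.0548, 0.0466]
orientation: [2.725, 1.483, 0.988]
ft_force: [-5.2, -0.7, 15.6]
opening: 0.151
```

Run:
```python
from h import *
c=cov()
for k in range(6):
    s=cams.grab_frame("side" if k%2 else "top"); 
    if k==4: cv2.imwrite("pics/zt.png",cv2.resize(s[120:260,140:308],(720,600),interpolation=2)[...,::-1])
    if k==5: cv2.imwrite("pics/zs.png",cv2.resize(s[130:250,190:334],(720,600),interpolation=2)[...,::-1])
    st=read_state();print(round(st["time_s"],2),np.round(st["ft_force"],1),np.round(st["tool_pos"],4))
```

```text
cover c [0.5967 0.0541 0.0292] normal [-0.0144 -0.0192  0.9997] yaw -9.6
t 42.02 tcp [0.5971 0.0548 0.0466] yang -9.6 rad 0.0375 lat 0.0796 q [-0.142  0.496  1.681  0.099  0.929 -0.034] F [-5.2 -0.7 15.6] op 0.151
42.07 [-4.8  0.1 13.7] [0.5971 0.0548 0.0466]
42.12 [-4.  -0.4 13.9] [0.5971 0.0548 0.0466]
42.17 [-3.5 -1.3 13.8] [0.5971 0.0548 0.0467]
42.22 [-4.9 -0.8 13.9] [0.5971 0.0548 0.0466]
42.27 [-4.6 -0.9 14.1] [0.5971 0.0548 0.0466]
42.32 [-4.4 -0.5 13.8] [0.5971 0.0548 0.0466]
```

View pics/zt.png

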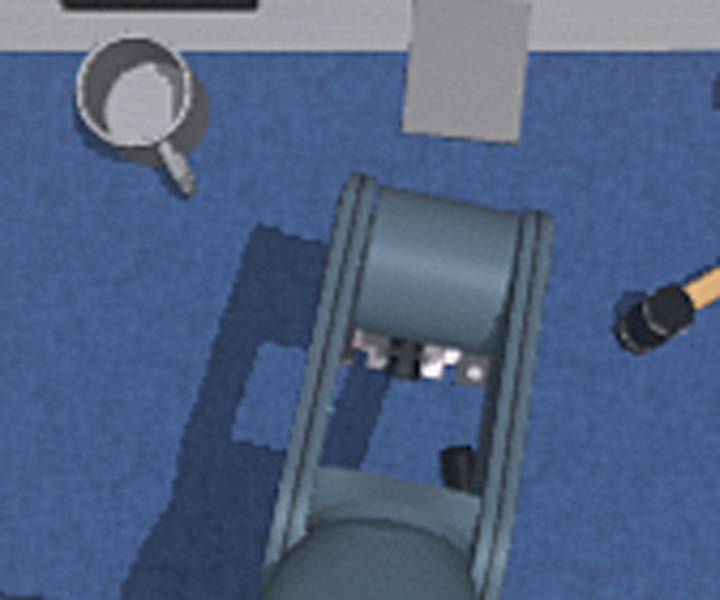

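View pics/zs.png

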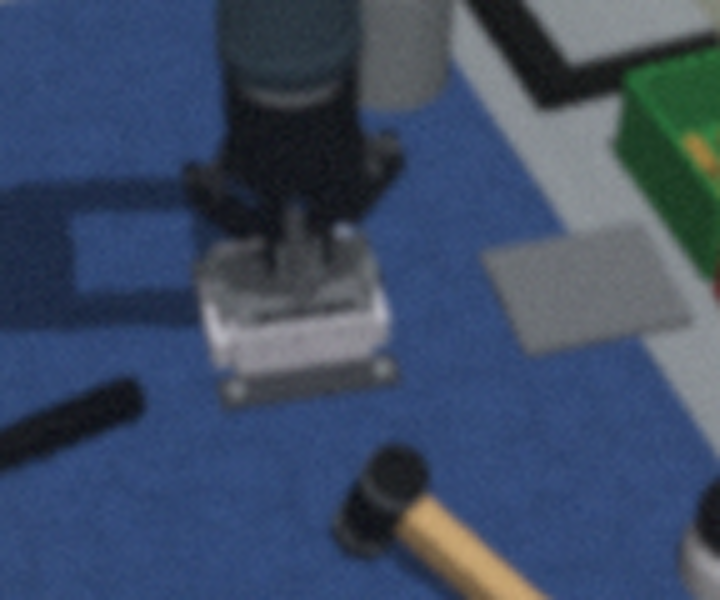

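Request:
apply_moves(steps=[[255,0,-0.02,0,0],[255,0.03,-0.06,0,0]])

```text
time_s: 42.48
tool_pos: [0.5968, 0.0549, 0.047]
orientation: [2.697, 1.481, 0.96]
ft_force: [-1.0, -0.4, 9.9]
opening: 0.146
```

Run:
```python
from h import *
c=cov()
for k in range(3):
    cams.grab_frame("side");st=read_state();print(round(st["time_s"],2),np.round(st["ft_force"],1),np.round(st["tool_pos"],4))
```

```text
cover c [0.5965 0.0542 0.0296] normal [-0.0172 -0.0189  0.9997] yaw -9.63
t 42.48 tcp [0.5968 0.0549 0.047 ] yang -9.6 rad 0.0404 lat 0.0797 q [-0.142  0.494  1.684  0.1    0.925 -0.034] F [-1.  -0.4  9.9] op 0.146
42.53 [-1.2 -1.1 11.1] [0.5967 0.0549 0.047 ]
42.58 [-2.  -0.6 10. ] [0.5967 0.0549 0.047 ]
42.63 [-2.1  0.1 10.5] [0.5967 0.0549 0.047 ]
```

Run:
```python
from h import *
robot.finish_job(); tilt()
```

```text
the job is handed in; nothing more can be done
the job is handed in; nothing more can be done
```

I finished every step and handed the job in at about 42.6 s with the arm still pressing the cover. However, two force readings mean the run may be judged a failure:

- **Over the limit:** when the cover snapped home I pressed too fast, and the wrist sensor read about 133 N for one moment. That is above the 120 N limit. I relaxed the push on the next row.
- **Earlier spike:** the sensor also read about 112 N when the elbow joint reached its stop at full reach. That joint read 0.186 to 0.188 rad there, against a listed minimum of 0.19. I can't tell whether that counts as passing its range.

What was done and what the last checks showed:

- **Pin:** I drove it down with two presses of the mallet, and in the side camera it looks flush. A two-camera fix put its top about 3 mm above the floor. The housing's bolts showed a similar upward error, so I take it as home, but I couldn't confirm the 1.5 mm tolerance.
- **Mallet:** it lies still on the bench, let go, about 0.2 m from the housing. It slipped round in the grip during the presses, so it came to rest tipped onto its handle end instead of standing on its face.
- **Cover:** its estimated underside height is near the seat's stop, and both ends should be below the catch lips. I inferred the snap from that height, because I couldn't see the catches clearly.
- **Cover position:** the estimated tilt is about 0.025 rad against a limit of 0.06. The estimated offset is 0.5 to 4 mm, depending on which camera I trust.
- **Final push:** it held steady at 10 to 11 N down and about 2 N sideways over the last three readings. The seat should be about 4 mm down, worked out from the force.
- **Other things on the bench:** none looked moved in the last pictures, which covered only the area around the housing.

The tool also picked up unwanted tilt when the last joint reached its limit. I corrected this at the edge of the arm's reach and took more time doing so.

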